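Strip and empty the sample carousel for washing

TASK

Strip and empty the milk-sample carousel for washing: with the hooked pick, never with the fingers, pull the sprung clip out of the spindle's groove by its eye, lay the pick back on its rest, and lay the clip and the hold-down disc flat in the wash tray. Stand every sample bottle upright in a cell of the crate without ever tipping one over; the bottle under the sampling arm comes out only after you lift the sprung index plunger, turn the wheel to another station and let the plunger drop fully home. Leave everything else on the bench where it is.

Things in the scene. Friction and masses are not known exactly. Their poses are not given: they have to be found in the camera images.
- carousel: Fixed round base of the carousel, 300 mm across. Origin on the wheel's axis at bench height; +x points to its white post, whose sampling arm (44 mm wide, 135 to 155 mm above the bench, tubing to 180) overhangs the station at +x, in to 75 mm from the axis. Six stations, 75 mm from the axis, every 60 deg from +x. A bottle under the arm has 10 mm of free height, too little to leave its cup.
- wheel (a joint): Turn of the white wheel (200 mm across), rad, 0 at the start, positive anticlockwise from above; with the plunger up it turns either way (about 0.15 N m); it locks at multiples of 1.047 rad (60 deg). Its six cups have a 41 mm bore, floor 40 mm and rim 64 mm above the bench. Cups, spindle and plunger turn with it.
- plunger (a joint): Lift of the sprung index plunger, m: 0 = pin home in a hole of the index ring, at most 0.022. The spring pulls it down with about 5 N (home) to 7 N (up). The pin clears the ring above 0.013 (lift it 0.016 to 0.018); its round nose finds the hole by itself if let go within 2.5 mm of it.
- knob (a point): Centre of the plunger's black round knob, 22 mm across, 22 mm tall, 94 mm above the bench when home, on a lug of the wheel's rim 125 mm from the wheel's axis; 9 mm of stem shows between the knob and the 20 mm boss below. The plunger sits on the wheel: held up by its knob and led round the axis, it takes the wheel along.
- spindle (a point): Point on the axis of the steel spindle, in its groove, 137 mm above the bench. The groove is 18 mm in diameter and 8 mm tall; the head above it is 24 mm in diameter and ends 156 mm above the bench.
- clip_eye (a point): Centre of the clip's pull eye, half-way through its thickness, 27 mm along +x from the bore. The eye is an opening 19 x 19 mm; outside width here 30 mm, the end bar is 7 mm thick and ends 16.5 mm ahead (+x) of this point, the arms end 36 mm behind it. +x runs from bore to eye, z up.
- disc_grip (a point): On the axis of the aluminium hold-down disc, between its two ears, 28 mm above its underside. Disc 136 mm across, 6 mm thick, 0.18 kg, bore 26 mm; it overlaps the caps from 3 mm above. Ears: upright plates 22 mm wide from the disc's top to 14 mm above this point, facing each other along the disc's x, 52 mm over their outer faces; the clip lies between them.
- pick_grip (a point): Point of the hooked pick where it balances, half-way up its handle: a black flat-sided bar 18 mm wide, 22 mm tall, from 65 mm behind to 45 mm ahead of this point; x points along it to the hook, z up. Then a steel shank, 6 mm thick, runs on 63 mm and bends straight down. 0.11 kg.
- pick_tip (a point): Lower end of the pick's downward hook (6 mm thick): 108 mm ahead of pick_grip and 36 mm below it.
- pick_rest: Fixed grey rest: two saddles (10 mm thick, at x = -40 and 42 mm) carry the handle's underside 42 mm above the bench, between cheeks 28 mm apart along y and 58 mm high. Origin at bench height. With the pick home, pick_grip is 10 mm along x (20 mm either way will do) and 53 mm up, both x axes the same way.
- crate: Loose grey bottle crate, 124 x 184 x 42 mm, 0.5 kg, open on top, six square cells 56 mm inside: centres at x = -30, 30 and y = -60, 0, 60 mm from the origin; floor 4 mm thick. Origin: centre of the underside, z up.
- wash_tray: Loose shallow steel tray, inside 244 x 174 mm (long side along x), 28 mm deep, floor 3 mm, 0.7 kg. Origin: centre of the underside, z up.
- bottle0_mid (a point): Centre (half-way up) of a white sample bottle with a grey cap: 85 mm tall, body 38 mm across up to 60 mm, cap 35 mm across from 65 to 85 mm, 50 to 100 g, standing in a cup of the wheel, at the start the one under the sampling arm.
- bottle1_mid (a point): Centre (half-way up) of a white sample bottle with a grey cap: 85 mm tall, body 38 mm across up to 60 mm, cap 35 mm across from 65 to 85 mm, 50 to 100 g, standing in a cup of the wheel; may be absent (None).
- bottle2_mid (a point): Centre (half-way up) of a white sample bottle with a grey cap: 85 mm tall, body 38 mm across up to 60 mm, cap 35 mm across from 65 to 85 mm, 50 to 100 g, standing in a cup of the wheel; may be absent (None).
- bottle3_mid (a point): Centre (half-way up) of a white sample bottle with a grey cap: 85 mm tall, body 38 mm across up to 60 mm, cap 35 mm across from 65 to 85 mm, 50 to 100 g, standing in a cup of the wheel; may be absent (None).
- bottle4_mid (a point): Centre (half-way up) of a white sample bottle with a grey cap: 85 mm tall, body 38 mm across up to 60 mm, cap 35 mm across from 65 to 85 mm, 50 to 100 g, standing in a cup of the wheel; may be absent (None).
- clip: Flat dark spring-steel clip, a fork 53 mm long, 33 mm wide, 6 mm thick, 55 g, lying on the disc with its two sprung arms round the spindle's groove. Origin: centre of the bore, underside. Pulled along its +x with about 8 to 13 N it springs off, and is clear of the spindle after 25 mm; until then it holds the disc down.
- flask: Bystander, not part of the job: conical glass flask, 130 mm tall, 88 mm across; origin at the centre of its underside.
- mortar: Bystander, not part of the job: white mortar bowl, 90 mm across, 55 mm tall; origin at the centre of its underside.
- scoop: Bystander, not part of the job: orange measuring cup with a handle, 68 mm across, 45 mm tall; origin at the centre of its underside.
- petri: Bystander, not part of the job: stack of three petri dishes, 93 mm across, 43 mm tall; origin at the centre of its underside.
- slide_box: Bystander, not part of the job: blue slide box, 78 x 103 x 36 mm; origin at the centre of its underside.
- wash_bottle: Bystander, not part of the job: white wash bottle, 64 mm across, 150 mm tall; origin at the centre of its underside.

How it is judged:
On the way, in this order (a step that is already met when the one before it is completed fails the run):
1. the clip comes off the spindle with the pick's hook in its eye (horizontal distance between clip and spindle above 0.02 m and horizontal distance between pick_tip and clip_eye below 0.016 m and distance between pick_tip and clip_eye below 0.022 m).
2. the hold-down disc is lifted off the spindle (horizontal distance between disc_grip and spindle above 0.1 m), for 0.2 s.
At the end, for the whole second after the job is handed in: Every bottle stands upright (within 11 degrees) on the floor of a cell of the crate; the disc and the clip lie flat inside the wash tray; the pick lies level on its rest; the wheel stands at another station than at the start with the plunger home (within 2 mm); all at rest (x of bottle0_mid in the frame of crate between -0.065 and 0.065 m and y of bottle0_mid in the frame of crate between -0.095 and 0.095 m and z of bottle0_mid in the frame of crate between 0.038 and 0.056 m and angle between each of bottle0_mid, bottle1_mid, bottle2_mid, bottle3_mid, bottle4_mid's own z axis and vertical below 0.2 rad and x of bottle1_mid in the frame of crate between -0.065 and 0.065 m and y of bottle1_mid in the frame of crate between -0.095 and 0.095 m and z of bottle1_mid in the frame of crate between 0.038 and 0.056 m and x of bottle2_mid in the frame of crate between -0.065 and 0.065 m and y of bottle2_mid in the frame of crate between -0.095 and 0.095 m and z of bottle2_mid in the frame of crate between 0.038 and 0.056 m and x of bottle3_mid in the frame of crate between -0.065 and 0.065 m and y of bottle3_mid in the frame of crate between -0.095 and 0.095 m and z of bottle3_mid in the frame of crate between 0.038 and 0.056 m and x of bottle4_mid in the frame of crate between -0.065 and 0.065 m and y of bottle4_mid in the frame of crate between -0.095 and 0.095 m and z of bottle4_mid in the frame of crate between 0.038 and 0.056 m and x of disc_grip in the frame of wash_tray between -0.07 and 0.07 m and y of disc_grip in the frame of wash_tray between -0.035 and 0.035 m and z of disc_grip in the frame of wash_tray between 0.02 and 0.042 m and angle between each of disc_grip, pick_grip's own z axis and vertical below 0.12 rad and x of clip_eye in the frame of wash_tray between -0.122 and 0.122 m and y of clip_eye in the frame of wash_tray between -0.087 and 0.087 m and z of clip_eye in the frame of wash_tray between 0 and 0.03 m and (angle between clip_eye's own z axis and vertical below 0.25 rad or angle between clip_eye's own z axis and vertical above 2.89 rad) and x of pick_grip in the frame of pick_rest between -0.015 and 0.035 m and y of pick_grip in the frame of pick_rest between -0.012 and 0.012 m and z of pick_grip in the frame of pick_rest between 0.045 and 0.061 m and value of joint plunger below 0.002 m and (value of joint wheel above 0.9 rad or value of joint wheel below -0.9 rad)); the robot touches nothing.
It fails at once if the fingers take hold of the clip while it is still on the spindle (contact force between the fingers and clip above 0.5 N and distance between clip and spindle below 0.015 m).
It fails at once if a bottle is tipped over (more than 45 degrees) (angle between any of bottle0_mid, bottle1_mid, bottle2_mid, bottle3_mid, bottle4_mid's own z axis and vertical above 0.79 rad).
It fails at once if a bystander is moved by more than 3 cm (distance of any of flask, mortar, scoop, petri, slide_box, wash_bottle from where it was at the start of the episode above 0.03 m).
Of bottle1, bottle2, bottle3, bottle4 only 1 to 3 are there at a start; the rules pass over those that are not, and their reading is None.
At some moment in a run one of crate, wash_tray may be knocked a few centimetres aside while the robot is not near it.
It also fails if it takes over 210 s, if anything falls off the work surface, if the arm or the gripper's body presses on something with over 40 N, if the wrist force passes 120 N, or if a joint passes its speed limit or range.

ROBOT

A 6-joint arm with a two-finger parallel gripper is mounted at the origin on the work surface. World frame = base frame: x ahead of the robot, y to its left, z up, the work surface at z = 0. Lengths are in m, angles in rad, forces in N, time in s.
With the tool pointing down it reaches from about 0.375 to 0.975 m from the base axis. Payload 3.8 kg.
Tool frame: the origin (TCP) lies midway between the tips of the shut fingers; the grasp point (between the pads) lies 19 mm behind it; z points along the fingers, y is the direction in which the jaws open and shut (so a half turn about z gives the same grasp; the last joint's range is limited). The gripper opens to 85 mm and grips with 20 to 120 N. Pads are 22 mm wide; open, the fingers measure 114 mm over their backs; the gripper's body (76 mm by 85 mm) begins 54 mm behind the grasp point. The pads swing forward as they close: fully open they stand 13 mm farther back than shut.
Start: joints at [1.188, 0.264, 1.604, -0, 1.274, -0.037], TCP at [0.229, 0.635, 0.231] pointing down, gripper open.
Joint ranges: [-2.63, 2.63], [-0.94, 2.18], [0.31, 2.57], [-1.31, 4.45], [0, 2.66], [-2.55, 2.55]. Speed limits (rad/s): [2.57, 2.57, 3.14, 3.14, 3.14, 3.14].

INTERFACE

Orientations are given as a rotation vector (axis times angle).
In Python, from workcell import bot gives the robot as it stands.
- The arm moves only by the tool drive_tool, never from a script. Its argument "deltas" is a list of rows, each an object with "hand": the opening, from 0 (shut) to 1 (fully open); "offset": the shift along the world's x, y, z in cm, a list of three; "angular": the turn, a rotation vector about the world's x, y, z in degrees, a list of three. A call has 1 to 8 rows; each row is the pose to reach, as a shift and turn from the pose commanded when the call began; what a row does not reach only later rows make up. A row lasts 1/8 s, in which the tool goes at most 62.5 mm and 10.7 degrees, less where a joint would pass 70% of its speed; a pose out of reach is approached as far as the arm can. A call with a gripper value outside its range is refused whole. The fingers move at their own pace and stop on an object; "force" is the grip in N (left out, the last holds). Time passes only in rows, so rows that repeat a pose let the fingers close. It gives the time, the measured TCP pose, the force and the opening at its end, in the units of the state.
- bot.read_state(): the state, without advancing time (a new reading comes with each control period).
- bot.read_camera(name): name is "side" or "top" or "wrist"; returns a dict with "frame" (420x560x3 uint8, blue, green, red), "mtx" (3x3 intrinsics, pixels), "R" (3x3) and "t" (3): a world point X has camera coordinates R X + t. Camera axes: x right, y down, z forward; pixel columns grow to the right and rows downward; lengths in m; the calibration is good to about 2 mm. A picture is of the moment at which its call begins. There is no depth.
- bot.finish_job(): hands the job in, once; it reports no verdict.
The state is a dict: "time": time; "q": joint angles; "joint_vel": joint speeds; "joint_torque": joint torques, N m; "tool_pos": TCP position; "tcp_rot": TCP orientation; "wrist_force": force on the tool from outside, world axes, zero at the start; "torque": the same for the moment, N m; "width": opening from 0.0 (shut) to 1.0 (fully open).
Only numpy, scipy, OpenCV 4.12 (cv2) and the standard library are available. Lean on these libraries where they do the work, as an engineer would, in place of code of your own. Each camera call takes 0.05 s, during which the arm holds its last target. There are 200 camera calls.

## Working session

There is one attempt and no reset: what is moved stays moved. The work goes in short steps, Python scripts to look and compute and a tool call to move; the robot and the scene stay as the last step left them, time stands still between calls to the robot, and variables do not carry over. Pictures are saved under pics/ and viewed, about 12 in all and at most 16, crops included, and the job is handed in when it is done.

Besides the shell and the picture viewer there is one more tool, called after "Emit:" as a command line: name --argument value ..., lists and objects as JSON in quotes. drive_tool: Moves the arm, as the interface text tells. Its arguments: {"type":"object","properties":{"deltas":{"type":"array"},"force":{"type":"number"}},"required":["deltas"]}

```bash
mkdir -p pics
cat > h.py <<'E'
import numpy as np, cv2
from workcell import bot
from scipy.spatial.transform import Rotation as Ro
def cam(n,save=None):
    c=bot.read_camera(n)
    if save: cv2.imwrite('pics/'+save,c['frame'])
    np.savez(''+n+'.npz',**{k:np.array(c[k]) for k in('frame','mtx','R','t')})
    return c
def load(n): return dict(np.load(''+n+'.npz'))
def ray(c,u,v):
    K,R,t=[np.array(c[k]) for k in('mtx','R','t')]
    t=t.ravel()
    d=R.T@np.linalg.inv(K)@np.array([u,v,1.]); return -R.T@t,d
def onz(c,u,v,z):
    o,d=ray(c,u,v); return o+d*(z-o[2])/d[2]
def proj(c,X):
    p=np.array(c['mtx'])@(np.array(c['R'])@np.array(X)+np.array(c['t']).ravel()); return p[:2]/p[2]
def tri(c1,p1,c2,p2):
    A=[];b=[]
    for c,p in((c1,p1),(c2,p2)):
        o,d=ray(c,*p); d/=np.linalg.norm(d); P=np.eye(3)-np.outer(d,d); A.append(P); b.append(P@o)
    return np.linalg.lstsq(np.vstack(A),np.hstack(b),rcond=None)[0]
E
python3 - <<'E'
from h import *
np.set_printoptions(precision=4,suppress=True)
for n in('side','top','wrist'):
    c=cam(n,n+'0.png'); print(n,c['mtx'],-np.array(c['R']).T@np.array(c['t']).ravel(),np.array(c['R'])[2])
s=bot.read_state(); print(s)
E
```

```text
side [[462.0657   0.     287.3173]
 [  0.     462.0657 212.2289]
 [  0.       0.       1.    ]] [0.2916 1.0192 0.8662] [ 0.2302 -0.7674 -0.5985]
top [[380.6386   0.     283.5309]
 [  0.     380.6386 206.992 ]
 [  0.       0.       1.    ]] [0.5338 0.0854 1.2597] [ 0.0379 -0.011  -0.9992]
wrist [[312.0815   0.     279.5694]
 [  0.     312.0815 206.9361]
 [  0.       0.       1.    ]] [0.1616 0.658  0.3718] [ 0.2595 -0.0966 -0.9609]
{'time': 0.15, 'q': array([ 1.1881,  0.2646,  1.6051, -0.    ,  1.2737, -0.0369]), 'joint_vel': array([ 0.0009, -0.0018, -0.0031, -0.0006,  0.0011,  0.    ]), 'joint_torque': array([  0.0009, -51.59  , -36.7963,  -0.0002,   0.008 ,  -0.    ]), 'tool_pos': array([0.2286, 0.6345, 0.2302]), 'tcp_rot': array([-0.5404, -3.0944,  0.0028]), 'wrist_force': array([-0.2416,  0.5317, -0.2213]), 'torque': array([ 0.0083,  0.0105, -0.005 ]), 'width': 1.0030312496458318}
```

View pics/top0.png

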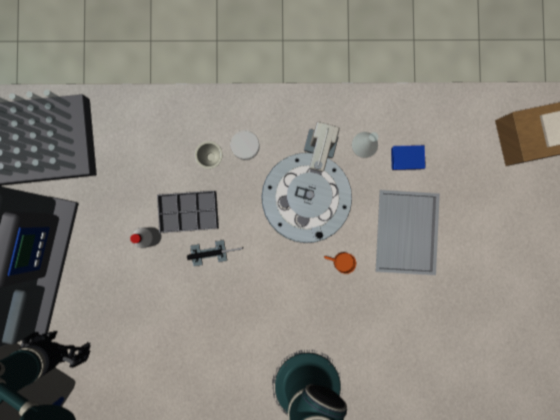

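View pics/side0.png

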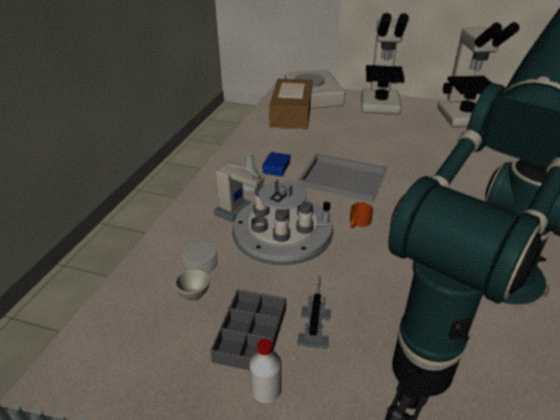

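The top view shows the carousel at (307,197), the crate at (188,211), the pick at (208,254), the tray at (407,232) and the wash bottle at (145,237). The side view is consistent with that. I'll zoom in for pixel detail.

Run:
```python
from h import *
np.set_printoptions(precision=4,suppress=True)
t=load('top');s=load('side')
a=cv2.resize(t['frame'][110:280,255:445],None,fx=4,fy=3.5,interpolation=cv2.INTER_CUBIC)
a=cv2.resize(t['frame'][110:250,255:355],None,fx=4,fy=4,interpolation=cv2.INTER_CUBIC)
b=cv2.resize(s['frame'][150:260,210:310],None,fx=4,fy=4,interpolation=cv2.INTER_CUBIC)
b=np.vstack([b,np.zeros((120,400,3),np.uint8)])
cv2.imwrite('pics/z1.png',np.hstack([a,b]))
hsv=cv2.cvtColor(t['frame'],cv2.COLOR_BGR2HSV)
# carousel base ring: dark-grey-blue annulus outline; sensed as ellipse
for n,p,z in [('car',(307,197),.03),('crate',(188,211),.042),('tray',(408,232),.028),('pick',(208,254),.06),('wb',(140,238),.1)]:
    print(n,onz(t,*p,z))
print(hsv[240,270:276],hsv[197,265:269],hsv[250,307])
```

```text
car [ 0.6122 -0.0044  0.03  ]
crate [0.5695 0.377  0.042 ]
tray [ 0.4963 -0.331   0.028 ]
pick [0.4337 0.31   0.06  ]
wb [0.4871 0.508  0.1   ]
[[ 14  26 170]
 [ 18  26 169]
 [ 18  26 167]
 [ 17  24 167]
 [ 18  26 168]
 [ 16  26 168]] [[ 99  20 163]
 [ 99  22 163]
 [ 99  22 163]
 [ 99  20 162]] [ 16  26 166]
```

View pics/z1.png

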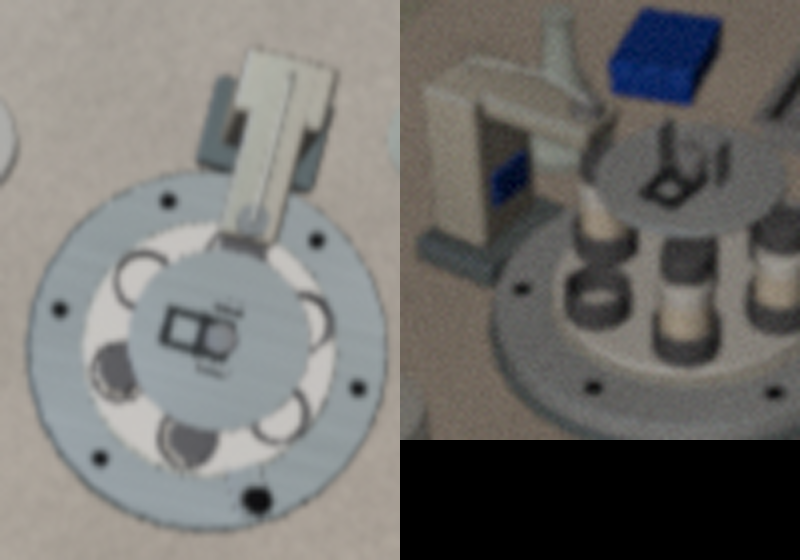

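Zoomed: bottles sit at three stations: under the arm, left-lower and bottom. The clip eye points left (+y), the ears are above and below the spindle at (310,195), and the knob is at (319.5,235). Next I'll measure the main features in the top and side views.

Run:
```python
from h import *
np.set_printoptions(precision=4,suppress=True)
t=load('top');f=t['frame'];g=cv2.cvtColor(f,cv2.COLOR_BGR2GRAY);hsv=cv2.cvtColor(f,cv2.COLOR_BGR2HSV)
def P(u,v): return (255+u/4-.4,110+v/4-.4)
ax=onz(t,*P(219,339),.156);print('spindle',ax)
kn=onz(t,*P(258,500),.105);print('knob',kn,np.linalg.norm((kn-ax)[:2]),np.degrees(np.arctan2(*(kn-ax)[1::-1])))
ey=onz(t,*P(183,331),.138);print('eye',ey,np.linalg.norm((ey-ax)[:2]),np.degrees(np.arctan2(*(ey-ax)[1::-1])))
for n,p in(('b2',(115,370)),('b3',(188,440)),('arm0',(250,230)),('ear',(228,308)),('ear',(212,373))):
    q=onz(t,*P(*p),.125 if n[0]=='b' else .155); d=(q-ax)[:2];print(n,q,np.hypot(*d),np.degrees(np.arctan2(d[1],d[0])))
# dark handle
m=(g<60).astype(np.uint8)[235:275,175:255]
n,l,st,ce=cv2.connectedComponentsWithStats(m)
for i in range(1,n):
    if st[i,4]>15:
        pts=np.argwhere(l==i)[:,::-1].astype(np.float32)+[175,235]
        r=cv2.minAreaRect(pts.astype(np.float32)); b=cv2.boxPoints(r); print(st[i],r); print([onz(t,*x,.064)[:2] for x in b])
# holes of index ring
for x,y in[(168,201),(317,240),(60,309),(358,388),(100,458)]:
    q=onz(t,*P(x,y),.03);d=(q-ax)[:2];print('hole',q,np.hypot(*d),np.degrees(np.arctan2(d[1],d[0])))
# crate & tray
for nm,(x0,y0,x1,y1),mk,z in(('crate',(150,182,226,240),g<110,.042),('tray',(365,180,450,282),(hsv[...,0]>80)&(hsv[...,1]>12),.028)):
    m=np.zeros_like(g);m[y0:y1,x0:x1]=mk[y0:y1,x0:x1];m=cv2.morphologyEx(m,cv2.MORPH_CLOSE,np.ones((9,9)))
    c=max(cv2.findContours(m,0,2)[0],key=cv2.contourArea);r=cv2.minAreaRect(c);print(nm,r)
    b=np.array([onz(t,*x,z)[:2] for x in cv2.boxPoints(r)]);print(b,b.mean(0),np.linalg.norm(b-np.roll(b,1,0),axis=1))
```

```text
spindle [ 0.6119 -0.0021  0.156 ]
knob [ 0.493  -0.0344  0.105 ] 0.12314116833935923 -164.78464311114854
eye [0.6193 0.023  0.138 ] 0.026187556726998545 73.61532967814658
b2 [0.5914 0.0734 0.125 ] 0.07816503474587282 105.14434826574174
b3 [0.5388 0.0194 0.125 ] 0.07614501900351682 163.62850394608506
arm0 [ 0.6915 -0.0256  0.155 ] 0.08301160070323482 -16.489222760628905
ear [ 0.6345 -0.009   0.155 ] 0.023661369839030052 -16.897368375191764
ear [0.5872 0.0032 0.155 ] 0.025212760890093867 167.92272984335662
[ 12  10  36  17 221] ((204.40121459960938, 253.6664581298828), (11.362369537353516, 35.4345703125), 79.50852966308594)
[array([0.443, 0.378]), array([0.4622, 0.2694]), array([0.4273, 0.263 ]), array([0.4083, 0.3715])]
hole [0.7334 0.0282 0.03  ] 0.12525384772013615 13.992041830996657
hole [ 0.7008 -0.0926  0.03  ] 0.1268897953899564 -45.51184042538011
hole [0.646  0.1165 0.03  ] 0.12340260502135991 73.92035597480023
hole [ 0.5802 -0.1243  0.03  ] 0.12623201996717542 -104.52476367765725
hole [0.5253 0.085  0.03  ] 0.122826238152705 134.82671903233347
crate ((183.04571533203125, 214.86700439453125), (44.729305267333984, 69.476318359375), 85.76361083984375)
[[0.6212 0.5085]
 [0.6361 0.2876]
 [0.4935 0.2773]
 [0.479  0.4972]] [0.5574 0.3927] [0.1426 0.2213 0.143  0.2204]
tray ((395.70074462890625, 231.48504638671875), (34.506893157958984, 77.9026870727539), 2.8624050617218018)
[[ 0.3763 -0.2266]
 [ 0.6278 -0.2436]
 [ 0.6214 -0.356 ]
 [ 0.3697 -0.3381]] [ 0.4988 -0.2911] [0.1117 0.2521 0.1126 0.2523]
```

Every measurement agrees with the given sizes: carousel axis (0.612,-0.003), yaw -15.5°, eye at 27 mm towards 74.5°, pick at (0.437,0.311) with yaw -80°. First move: above the pick.

Emit:
drive_tool --deltas '[{"hand":1,"offset":[20.8,-32.3,0],"angular":[0,0,-60]},{"hand":1,"offset":[20.8,-32.3,0],"angular":[0,0,-60]},{"hand":1,"offset":[20.8,-32.3,0],"angular":[0,0,-60]},{"hand":0.6,"offset":[20.8,-32.3,0],"angular":[0,0,-60]},{"hand":0.6,"offset":[20.8,-32.3,0],"angular":[0,0,-60]},{"hand":0.6,"offset":[20.8,-32.3,0],"angular":[0,0,-60]},{"hand":0.6,"offset":[20.8,-32.3,-3],"angular":[0,0,-60]},{"hand":0.6,"offset":[20.8,-32.3,-3],"angular":[0,0,-60]}]' --force 40

```text
time: 1.15
tool_pos: [0.4355, 0.3098, 0.1986]
tcp_rot: [-2.017, -2.406, 0.009]
wrist_force: [-0.7, -0.3, 0.9]
width: 0.596
```

Run:
```python
from h import *
np.set_printoptions(precision=4,suppress=True)
s=bot.read_state();R=Ro.from_rotvec(s['tcp_rot']).as_matrix();print(s['time'],s['tool_pos'],np.degrees(np.arctan2(R[1,1],R[0,1])),R[:,2],s['q'],s['width'])
c=cam('wrist','w1.png')
for n,X in(('grip',(.437,.311,.064)),('back',(.4257,.3747,.064)),('front',(.4448,.2662,.064))):print(n,proj(c,X))
```

```text
1.15 [0.4355 0.3098 0.1986] 10.046704101686185 [-0.0049 -0.003  -1.    ] [0.5717 0.0254 1.9368 0.0002 1.1851 0.3962] 0.5961292249616402
grip [283.5481 195.305 ]
back [283.717  121.7754]
front [283.2894 241.6303]
```

View pics/w1.png

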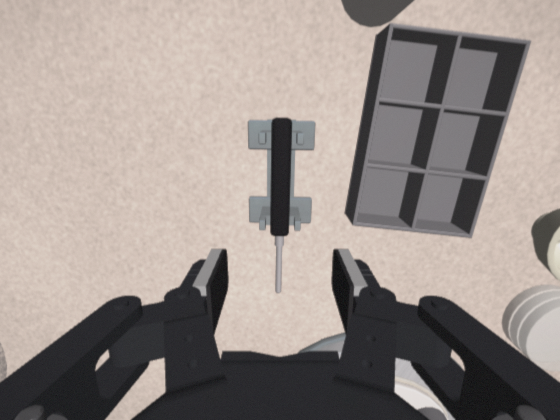

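Wrist view: handle from (282,119) to (280,236), shank end (278,291), crate rim corners (389,27), (527,42), (472,236), (349,219). I'll convert those.

Run:
```python
from h import *
np.set_printoptions(precision=4,suppress=True)
c=load('wrist')
b=onz(c,282,119,.064);f=onz(c,280,236,.064);d=f-b;print(b,f,np.linalg.norm(d),np.degrees(np.arctan2(d[1],d[0])),'grip',b+d*65/110)
print('saddles',onz(c,282,135,.042),onz(c,281,209,.042))
P=np.array([onz(c,*p,.042)[:2] for p in((389,27),(527,42),(472,236),(349,219))]);print(P,P.mean(0),np.linalg.norm(P-np.roll(P,1,0),axis=1))
e=P[1]-P[2];print('crate long dir',np.degrees(np.arctan2(e[1],e[0])))
```

```text
[0.4239 0.3767 0.064 ] [0.4407 0.2713 0.064 ] 0.10672729263825236 -80.90987578846634 grip [0.4338 0.3144 0.064 ]
saddles [0.4264 0.3624 0.042 ] [0.4381 0.2913 0.042 ]
[[0.5003 0.4664]
 [0.6199 0.4756]
 [0.6347 0.2971]
 [0.5072 0.2929]] [0.5655 0.383 ] [0.1736 0.12   0.1791 0.1276]
crate long dir 94.73320227716317
```

Emit:
drive_tool --deltas '[{"hand":0.6,"offset":[-0.15,0.4,-6],"angular":[0,0,-0.5]},{"hand":0.6,"offset":[-0.15,0.4,-12],"angular":[0,0,-0.5]},{"hand":0.6,"offset":[-0.15,0.4,-15],"angular":[0,0,-0.5]},{"hand":0.6,"offset":[-0.15,0.4,-16.3],"angular":[0,0,-0.5]},{"hand":0.6,"offset":[-0.15,0.4,-16.3],"angular":[0,0,-0.5]},{"hand":0,"offset":[-0.15,0.4,-16.3],"angular":[0,0,-0.5]},{"hand":0,"offset":[-0.15,0.4,-16.3],"angular":[0,0,-0.5]},{"hand":0,"offset":[-0.15,0.4,-16.3],"angular":[0,0,-0.5]}]' --force 70

```text
time: 2.2
tool_pos: [0.4368, 0.3171, 0.0405]
tcp_rot: [2.026, 2.4, 0.006]
wrist_force: [-1.0, 0.2, 5.2]
width: 0.197
```

Emit:
drive_tool --deltas '[{"hand":0,"offset":[0,0,0],"angular":[0,0,0]},{"hand":0,"offset":[0,0,0],"angular":[0,0,0]},{"hand":0,"offset":[0,0,4],"angular":[0,0,0]},{"hand":0,"offset":[0,0,9],"angular":[0,0,0]},{"hand":0,"offset":[0,0,14],"angular":[0,0,0]},{"hand":0,"offset":[0,0,15],"angular":[0,0,0]},{"hand":0,"offset":[0,0,15],"angular":[0,0,0]}]'

```text
time: 3.08
tool_pos: [0.4355, 0.3161, 0.1889]
tcp_rot: [2.026, 2.401, 0.003]
wrist_force: [-0.7, 0.1, -1.7]
width: 0.196
```

Emit:
drive_tool --deltas '[{"hand":0,"offset":[4,-3,0],"angular":[0,0,-5]},{"hand":0,"offset":[8,-7,0],"angular":[0,0,-10]},{"hand":0,"offset":[12.5,-11,0],"angular":[0,0,-15]},{"hand":0,"offset":[17,-15,0],"angular":[0,0,-20]},{"hand":0,"offset":[20,-17.5,0],"angular":[0,0,-25]},{"hand":0,"offset":[21.3,-18.6,0],"angular":[0,0,-25]},{"hand":0,"offset":[21.3,-18.6,0],"angular":[0,0,-25]},{"hand":0,"offset":[21.3,-18.6,0],"angular":[0,0,-25]}]'

```text
time: 4.08
tool_pos: [0.6467, 0.131, 0.1872]
tcp_rot: [-2.495, -1.907, 0.003]
wrist_force: [0.8, 0.2, -1.8]
width: 0.198
```

Run:
```python
from h import *
np.set_printoptions(precision=4,suppress=True)
s=bot.read_state();R=Ro.from_rotvec(s['tcp_rot']).as_matrix();print(s['tool_pos'],np.degrees(np.arctan2(R[1,1],R[0,1])),R[:,2],s['q'])
t=cam('top');d=cam('side')
E_=np.array([.6192,.0235]);
for n,c in(('top',t),('side',d)):print(n,'eye',proj(c,[*E_,.137]),'tip',proj(c,[*E_,.165]),'corner',proj(c,[*E_,.201]))
def crop(c,X,w=45):
    u,v=proj(c,X).round().astype(int);print(u-w,v-w);return cv2.resize(c['frame'][v-w:v+w,u-w:u+w],(396,396),interpolation=cv2.INTER_CUBIC)
cv2.imwrite('pics/z2.png',np.hstack([crop(t,[*E_,.16]),crop(d,[*E_,.16])]))
```

```text
[0.6467 0.131  0.1872] -15.226324833734989 [-0.0025  0.0002 -1.    ] [0.1618 0.2663 1.6836 0.0007 1.1941 0.4273]
top eye [300.1751 192.394 ] tip [300.703  191.6535] corner [301.4226 190.6439]
side eye [277.3577 196.6403] tip [277.2624 188.2008] corner [277.136  177.0141]
256 147
232 145
```

View pics/z2.png

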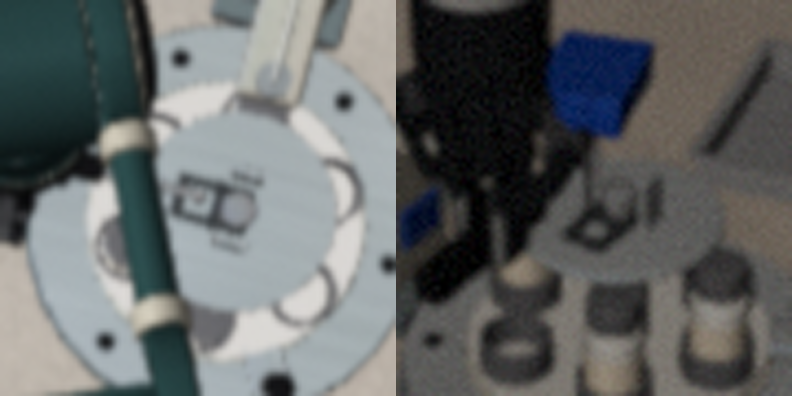

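The top crop shows the hook end at about (300.3,191.8), right over the eye. Descending.

Emit:
drive_tool --deltas '[{"hand":0,"offset":[0.2,-0.1,-1],"angular":[0,0,0]},{"hand":0,"offset":[0.2,-0.1,-2],"angular":[0,0,0]},{"hand":0,"offset":[0.2,-0.1,-2.4],"angular":[0,0,0]},{"hand":0,"offset":[0.2,-0.1,-2.4],"angular":[0,0,0]},{"hand":0,"offset":[0.2,-0.1,-2.4],"angular":[0,0,0]}]'

```text
time: 4.8
tool_pos: [0.6505, 0.1291, 0.1645]
tcp_rot: [2.498, 1.906, 0.0]
wrist_force: [-0.2, 0.3, -0.7]
width: 0.197
```

Run:
```python
from h import *
np.set_printoptions(precision=4,suppress=True)
t=cam('top');d=cam('side')
E_=np.array([.6192,.0235])
def crop(c,X,w=30):
    u,v=proj(c,X).round().astype(int);print(u-w,v-w);return cv2.resize(c['frame'][v-w:v+w,u-w:u+w],(396,396),interpolation=cv2.INTER_CUBIC)
I=np.hstack([crop(t,[*E_,.15]),crop(d,[*E_,.15])]);cv2.imwrite('pics/z3.png',cv2.convertScaleAbs(I,alpha=1.6))
```

```text
270 162
247 163
```

View pics/z3.png

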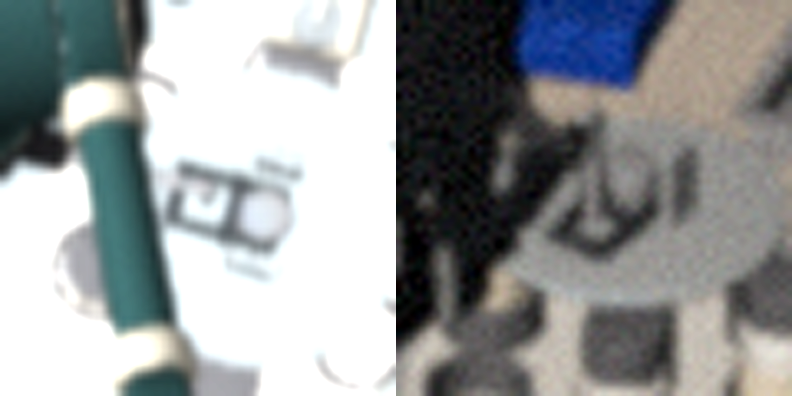

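Side view: the hook runs down into the eye opening at (600,225). Lowering a little more and pulling along 74.5°.

Emit:
drive_tool --deltas '[{"hand":0,"offset":[0,0,-0.35],"angular":[0,0,0]},{"hand":0,"offset":[0,0,-0.35],"angular":[0,0,0]},{"hand":0,"offset":[0.2,0.7,-0.35],"angular":[0,0,0]},{"hand":0,"offset":[0.4,1.4,-0.35],"angular":[0,0,0]},{"hand":0,"offset":[0.6,2.1,-0.35],"angular":[0,0,0]},{"hand":0,"offset":[0.75,2.7,-0.35],"angular":[0,0,0]},{"hand":0,"offset":[0.95,3.4,-0.35],"angular":[0,0,0]},{"hand":0,"offset":[0.95,3.4,-0.35],"angular":[0,0,0]}]'

```text
time: 5.9
tool_pos: [0.6601, 0.164, 0.1609]
tcp_rot: [-2.497, -1.907, -0.001]
wrist_force: [-0.4, -0.3, -1.1]
width: 0.196
```

Run:
```python
from h import *
np.set_printoptions(precision=4,suppress=True)
t=cam('top');d=cam('side')
E_=np.array([.6192,.0235])
def crop(c,X,w=30):
    u,v=proj(c,X).round().astype(int);print(u-w,v-w);return cv2.resize(c['frame'][v-w:v+w,u-w:u+w],(396,396),interpolation=cv2.INTER_CUBIC)
I=np.hstack([crop(t,[*E_,.15]),cv2.convertScaleAbs(crop(d,[*E_,.15]),alpha=1.6)]);cv2.imwrite('pics/z4.png',I)
```

```text
270 162
247 163
```

View pics/z4.png

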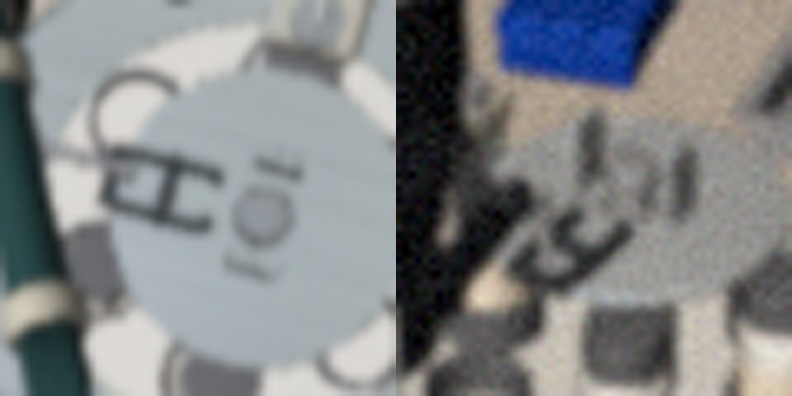

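The clip is off the spindle: eye near crop (133,182), prongs clear of the spindle at (263,217). Taking the pick back to its rest.

Emit:
drive_tool --deltas '[{"hand":0,"offset":[-0.1,-0.3,0],"angular":[0,0,0]},{"hand":0,"offset":[-0.1,-0.3,2.5],"angular":[0,0,0]},{"hand":0,"offset":[-0.1,-0.3,5],"angular":[0,0,0]},{"hand":0,"offset":[-5,3.3,5],"angular":[0,0,6]},{"hand":0,"offset":[-10,6.6,5],"angular":[0,0,12]},{"hand":0,"offset":[-15,10,5],"angular":[0,0,18]},{"hand":0,"offset":[-20,13.5,5],"angular":[0,0,25]},{"hand":0,"offset":[-22.45,15.3,5],"angular":[0,0,25]}]'

```text
time: 7.0
tool_pos: [0.4327, 0.3169, 0.2109]
tcp_rot: [-2.023, -2.403, -0.0]
wrist_force: [0.2, 0.6, -0.3]
width: 0.199
```

Emit:
drive_tool --deltas '[{"hand":0,"offset":[0,0,0],"angular":[0,0,0]},{"hand":0,"offset":[0,0,-6],"angular":[0,0,0]},{"hand":0,"offset":[0,0,-12],"angular":[0,0,0]},{"hand":0,"offset":[0,0,-15],"angular":[0,0,0]},{"hand":0,"offset":[0,0,-15],"angular":[0,0,0]}]'

```text
time: 7.62
tool_pos: [0.4337, 0.3136, 0.0578]
tcp_rot: [-2.026, -2.399, 0.01]
wrist_force: [-0.2, -0.5, -1.1]
width: 0.194
```

Run:
```python
from h import *
np.set_printoptions(precision=4,suppress=True)
c=cam('wrist','w2.png');t=cam('top');b=t['frame'];s=bot.read_state();print(s['tool_pos'],s['tcp_rot'])
I=np.hstack([c['frame'][:,:][:, 100:500],cv2.resize(b[130:280,175:325],(400,420),interpolation=cv2.INTER_CUBIC)]);cv2.imwrite('pics/z5.png',I)
```

```text
[0.4367 0.3159 0.0617] [2.0268 2.3996 0.0019]
```

View pics/z5.png

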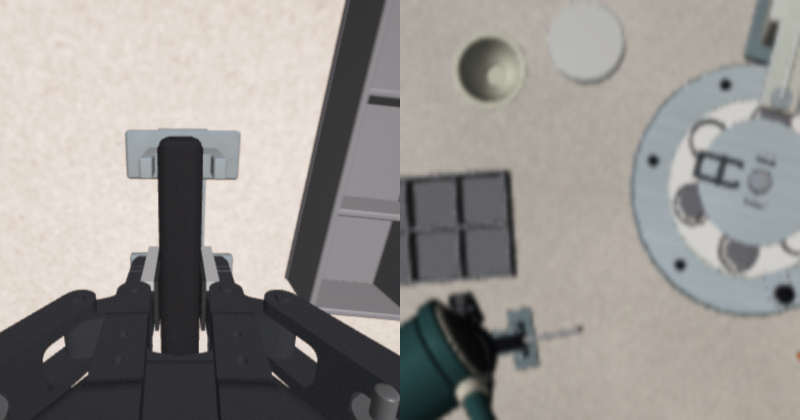

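The pick is centred between the cheeks and the clip is still on the disc. Lowering, releasing and rising.

Emit:
drive_tool --deltas '[{"hand":0,"offset":[0,0,-1.5],"angular":[0,0,0]},{"hand":0,"offset":[0,0,-2.2],"angular":[0,0,0]},{"hand":0,"offset":[0,0,-2.2],"angular":[0,0,0]},{"hand":0.6,"offset":[0,0,-2.2],"angular":[0,0,0]},{"hand":0.6,"offset":[0,0,-2.2],"angular":[0,0,0]},{"hand":0.6,"offset":[0,0,2],"angular":[0,0,0]},{"hand":0.6,"offset":[0,0,8],"angular":[0,0,0]},{"hand":0.6,"offset":[0,0,13],"angular":[0,0,0]}]'

```text
time: 8.72
tool_pos: [0.4354, 0.3162, 0.1928]
tcp_rot: [2.026, 2.401, 0.002]
wrist_force: [-0.0, 0.1, -0.4]
width: 0.598
```

Run:
```python
from h import *
np.set_printoptions(precision=4,suppress=True)
s=bot.read_state();R=Ro.from_rotvec(s['tcp_rot']).as_matrix();print(s['tool_pos'],s['q'])
c=cam('wrist','w3.png');t=cam('top')
g=cv2.cvtColor(c['frame'],cv2.COLOR_BGR2GRAY)
m=(g<60).astype(np.uint8);m[245:]=0;m[:,:240]=0;m[:,330:]=0
k=max(cv2.findContours(m,0,2)[0],key=cv2.contourArea);r=cv2.minAreaRect(k);print(r)
x,y,w,h=cv2.boundingRect(k);print(onz(c,x+w/2,y,.064),onz(c,x+w/2,y+h,.064))
# clip seg in top: dark on disc
f=cv2.cvtColor(t['frame'],cv2.COLOR_BGR2GRAY)
n,l,st,ce=cv2.connectedComponentsWithStats((f[165:215,275:325]<95).astype(np.uint8))
for i in range(1,n):
    if st[i,4]>5:print(st[i]+[275,165,0,0,0],ce[i]+[275,165],onz(t,*(ce[i]+[275,165]),.138))
P=lambda u,v:(270+u/6.6-.4,162+v/6.6-.4)
for p in((133,182),(215,180),(205,230),(112,150),(105,207)):print(onz(t,*P(*p),.139))
```

```text
[0.4354 0.3162 0.1928] [ 0.5818  0.0327  1.9404 -0.      1.1673  0.4126]
((281.0, 186.0), (116.0, 20.0), 90.0)
[0.4258 0.3764 0.064 ] [0.4438 0.2718 0.064 ]
[313 170   7   3  10] [316.4 170.6] [ 0.6835 -0.0252  0.138 ]
[286 185   6   9  17] [287.5294 188.2353] [0.6317 0.0608 0.138 ]
[292 186   9  11  34] [295.5882 191.0294] [0.6233 0.0371 0.138 ]
[0.6288 0.0543 0.139 ]
[0.6294 0.0176 0.139 ]
[0.607  0.0223 0.139 ]
[0.6432 0.0636 0.139 ]
[0.6177 0.0669 0.139 ]
```

Pick is back in its starting place (handle ends within 2 mm). Next: hover over the clip's eye.

Emit:
drive_tool --deltas '[{"hand":0.6,"offset":[4,-5.2,2.7],"angular":[0,0,-6]},{"hand":0.6,"offset":[8,-10.4,2.7],"angular":[0,0,-12]},{"hand":0.6,"offset":[12,-15.6,2.7],"angular":[0,0,-18]},{"hand":0.6,"offset":[16,-20.8,2.7],"angular":[0,0,-25]},{"hand":0.6,"offset":[19.2,-26.3,2.7],"angular":[0,0,-25]},{"hand":0.6,"offset":[19.2,-26.3,0.7],"angular":[0,0,-25]},{"hand":0.6,"offset":[19.2,-26.3,0.7],"angular":[0,0,-25]}]'

```text
time: 9.7
tool_pos: [0.6254, 0.0521, 0.1941]
tcp_rot: [-2.497, -1.9, 0.008]
wrist_force: [-0.6, 0.3, -0.5]
width: 0.601
```

```bash
python3 - <<'E'
from h import *
np.set_printoptions(precision=4,suppress=True)
s=bot.read_state();R=Ro.from_rotvec(s['tcp_rot']).as_matrix();print(s['tool_pos'],np.degrees(np.arctan2(R[1,1],R[0,1])))
c=cam('wrist','w4.png')
E
cp pics/w4.png pics/v4.png
```

```text
[0.6254 0.0521 0.1941] -15.441661072762649
```

View pics/w4.png

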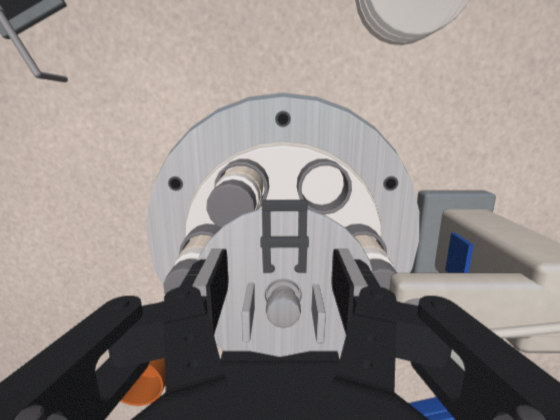

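The wrist view shows the clip with its eye centre at (285,222), cross bar at v=241, arms ending at (269–301,268), and the ears on either side of the spindle at (283,300).

Run:
```python
from h import *
np.set_printoptions(precision=4,suppress=True)
c=load('wrist')
for p,z in(((285,205),.140),((285,222),.140),((285,241),.140),((263,222),.14),((307,222),.14),((285,268),.14),((283,290),.156),((238,190),.125),((200,270),.125)):print(p,onz(c,*p,z))
```

```text
(285, 205) [0.6316 0.0652 0.14  ]
(285, 222) [0.6285 0.0539 0.14  ]
(285, 241) [0.6249 0.0409 0.14  ]
(263, 222) [0.6144 0.0578 0.14  ]
(307, 222) [0.6425 0.0501 0.14  ]
(285, 268) [0.6197 0.0214 0.14  ]
(283, 290) [0.6163 0.0146 0.156 ]
(238, 190) [0.602  0.0801 0.125 ]
(200, 270) [0.556  0.0291 0.125 ]
```

Emit:
drive_tool --deltas '[{"hand":0.6,"offset":[0.3,0.2,-2.5],"angular":[0,0,0]},{"hand":0.6,"offset":[0.3,0.2,-4.5],"angular":[0,0,0]},{"hand":0.6,"offset":[0.3,0.2,-5.6],"angular":[0,0,0]},{"hand":0.6,"offset":[0.3,0.2,-5.7],"angular":[0,0,0]},{"hand":0.6,"offset":[0.3,0.2,-5.7],"angular":[0,0,0]}]'

```text
time: 10.38
tool_pos: [0.6306, 0.0553, 0.1414]
tcp_rot: [2.497, 1.906, 0.001]
wrist_force: [0.6, -1.2, 0.5]
width: 0.602
```

Emit:
drive_tool --deltas '[{"hand":0,"offset":[0,0,0],"angular":[0,0,0]},{"hand":0,"offset":[0,0,0],"angular":[0,0,0]},{"hand":0,"offset":[0,0,0],"angular":[0,0,0]},{"hand":0,"offset":[0,0,0],"angular":[0,0,0]}]' --force 50

```text
time: 10.88
tool_pos: [0.6303, 0.055, 0.1409]
tcp_rot: [2.498, 1.905, 0.0]
wrist_force: [-0.5, -1.2, 0.1]
width: -0.001
```

Missed: the tips closed above the clip (z 0.141). Reopening and going lower.

Emit:
drive_tool --deltas '[{"hand":0.6,"offset":[0,0,0],"angular":[0,0,0]},{"hand":0.6,"offset":[0,0,0],"angular":[0,0,0]},{"hand":0.6,"offset":[-0.1,-0.1,0],"angular":[0,0,0]},{"hand":0.6,"offset":[-0.1,-0.1,-0.3],"angular":[0,0,0]},{"hand":0.6,"offset":[-0.1,-0.1,-0.6],"angular":[0,0,0]},{"hand":0.6,"offset":[-0.1,-0.1,-0.6],"angular":[0,0,0]}]'

```text
time: 11.62
tool_pos: [0.6289, 0.054, 0.1342]
tcp_rot: [-2.497, -1.905, 0.001]
wrist_force: [-0.3, 0.1, -0.1]
width: 0.6
```

Emit:
drive_tool --deltas '[{"hand":0,"offset":[0,0,0],"angular":[0,0,0]},{"hand":0,"offset":[0,0,0],"angular":[0,0,0]},{"hand":0,"offset":[0,0,0],"angular":[0,0,0]},{"hand":0,"offset":[0,0,0],"angular":[0,0,0]}]' --force 50

```text
time: 12.12
tool_pos: [0.6294, 0.0541, 0.135]
tcp_rot: [2.498, 1.906, 0.0]
wrist_force: [-1.5, 1.0, 0.8]
width: 0.33
```

Gripped (28 mm). Lifting and turning toward the tray, then checking the tray from above.

Emit:
drive_tool --deltas '[{"hand":0,"offset":[0,0,3],"angular":[0,0,0]},{"hand":0,"offset":[0,0,7],"angular":[0,0,0]},{"hand":0,"offset":[0,-4,9],"angular":[0,0,-10]},{"hand":0,"offset":[-4,-10,9],"angular":[0,0,-20]},{"hand":0,"offset":[-9,-14,9],"angular":[0,0,-30]},{"hand":0,"offset":[-13,-18,9],"angular":[0,0,-40]},{"hand":0,"offset":[-16,-23,9],"angular":[0,0,-50]},{"hand":0,"offset":[-16,-23,9],"angular":[0,0,-50]}]'

```text
time: 13.12
tool_pos: [0.467, -0.179, 0.2248]
tcp_rot: [3.07, 0.662, -0.001]
wrist_force: [1.0, 0.2, -1.0]
width: 0.322
```

Run:
```python
from h import *
np.set_printoptions(precision=4,suppress=True)
s=bot.read_state();R=Ro.from_rotvec(s['tcp_rot']).as_matrix();print(s['tool_pos'],np.degrees(np.arctan2(R[1,1],R[0,1])),s['width'])
c=cam('wrist');t=cam('top')
cv2.imwrite('pics/v5.png',np.hstack([c['frame'][:,80:480],cv2.resize(t['frame'][160:310,320:463],(400,420),interpolation=cv2.INTER_CUBIC)]))
```

```text
[ 0.467  -0.179   0.2248] -65.67223469231406 0.32159362678206116
```

View pics/v5.png

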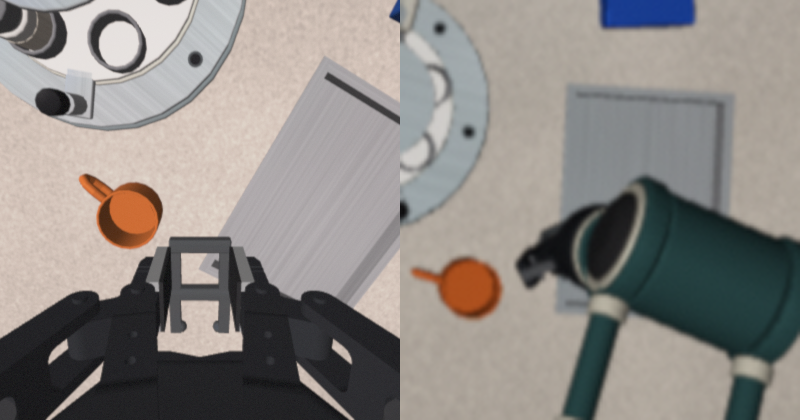

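The clip is held level in the jaws. Tray corners in the top view are (380,190), (439,194) and (375,271). Working out the placing target.

Run:
```python
from h import *
np.set_printoptions(precision=4,suppress=True)
t=load('top')
P=np.array([onz(t,*p,.028)[:2] for p in((380,190.4),(438.9,193.9),(375.4,271.4))]);print(P)
C=(P[1]+P[2])/2;d=P[0]-P[2];a=np.arctan2(d[1],d[0]);print(C,np.linalg.norm(d),np.linalg.norm(P[0]-P[1]),np.degrees(a))
for n,x,y in(('clip',-.079,0),('disc',.042,0)):
    print(n,C+[x*np.cos(a)-y*np.sin(a),x*np.sin(a)+y*np.cos(a)])
```

```text
[[ 0.6321 -0.2423]
 [ 0.6193 -0.4345]
 [ 0.3703 -0.2228]]
[ 0.4948 -0.3287] 0.2625150225621392 0.19257751989454072 -4.261552764937141
clip [ 0.416  -0.3228]
disc [ 0.5367 -0.3318]
```

Emit:
drive_tool --deltas '[{"hand":0,"offset":[-2,-5,0],"angular":[0,0,-10]},{"hand":0,"offset":[-4,-10,0],"angular":[0,0,-20]},{"hand":0,"offset":[-5.1,-14.4,0],"angular":[0,0,-28.6]},{"hand":0,"offset":[-5.1,-14.4,-6],"angular":[0,0,-28.6]},{"hand":0,"offset":[-5.1,-14.4,-12],"angular":[0,0,-28.6]},{"hand":0,"offset":[-5.1,-14.4,-17],"angular":[0,0,-28.6]},{"hand":0,"offset":[-5.1,-14.4,-17],"angular":[0,0,-28.6]}]'

```text
time: 14.1
tool_pos: [0.4159, -0.3158, 0.0501]
tcp_rot: [-3.133, 0.103, 0.013]
wrist_force: [-0.7, -0.4, -0.3]
width: 0.327
```

Run:
```python
from h import *
s=bot.read_state();R=Ro.from_rotvec(s['tcp_rot']).as_matrix();print(s['tool_pos'],np.degrees(np.arctan2(R[1,1],R[0,1])),s['width'],s['wrist_force'],s['q'])
```

```text
[ 0.41593233 -0.31581231  0.05012196] -93.75184563648338 0.32748632213382817 [-0.68273837 -0.35217173 -0.26931903] [-6.97374761e-01  1.71132517e-01  2.08287346e+00  4.96391028e-04
  8.98469052e-01  9.38563530e-01]
```

Emit:
drive_tool --deltas '[{"hand":0,"offset":[0,-0.7,-2.5],"angular":[0,0,0]},{"hand":0,"offset":[0,-0.7,-4.2],"angular":[0,0,0]},{"hand":0,"offset":[0,-0.7,-4.3],"angular":[0,0,0]},{"hand":0,"offset":[0,-0.7,-4.3],"angular":[0,0,0]},{"hand":0.55,"offset":[0,-0.7,-4.3],"angular":[0,0,0]},{"hand":0.55,"offset":[0,-0.7,-4.3],"angular":[0,0,0]},{"hand":0.55,"offset":[0,-0.7,1],"angular":[0,0,0]},{"hand":0.55,"offset":[0,-0.7,7],"angular":[0,0,0]}]'

```text
time: 15.1
tool_pos: [0.4172, -0.3261, 0.125]
tcp_rot: [-3.138, 0.107, 0.004]
wrist_force: [0.2, -0.8, 0.0]
width: 0.546
```

Emit:
drive_tool --deltas '[{"hand":0.8,"offset":[0,0,6],"angular":[0,0,10]},{"hand":0.8,"offset":[3,4,11],"angular":[0,0,20]},{"hand":0.8,"offset":[6,9,12],"angular":[0,0,30]},{"hand":0.8,"offset":[9,14,12],"angular":[0,0,40]},{"hand":0.8,"offset":[12,19,12],"angular":[0,0,50]},{"hand":0.8,"offset":[15,24,12],"angular":[0,0,60]},{"hand":0.8,"offset":[18,29,12],"angular":[0,0,70]},{"hand":0.8,"offset":[19.6,32,12],"angular":[0,0,78]}]'

```text
time: 16.1
tool_pos: [0.6153, -0.0044, 0.2451]
tcp_rot: [2.501, 1.901, 0.001]
wrist_force: [0.1, -0.5, 0.6]
width: 0.799
```

Run:
```python
from h import *
np.set_printoptions(precision=4,suppress=True)
s=bot.read_state();R=Ro.from_rotvec(s['tcp_rot']).as_matrix();print(s['tool_pos'],np.degrees(np.arctan2(R[1,1],R[0,1])),s['width'],s['wrist_force'])
c=cam('wrist');t=cam('top')
cv2.imwrite('pics/v6.png',np.hstack([c['frame'][:,80:480],cv2.resize(t['frame'][160:310,320:463],(400,420),interpolation=cv2.INTER_CUBIC)]))
```

```text
[ 0.6153 -0.0044  0.2451] -15.526609058766358 0.7991824651482129 [ 0.0797 -0.532   0.6415]
```

View pics/v6.png

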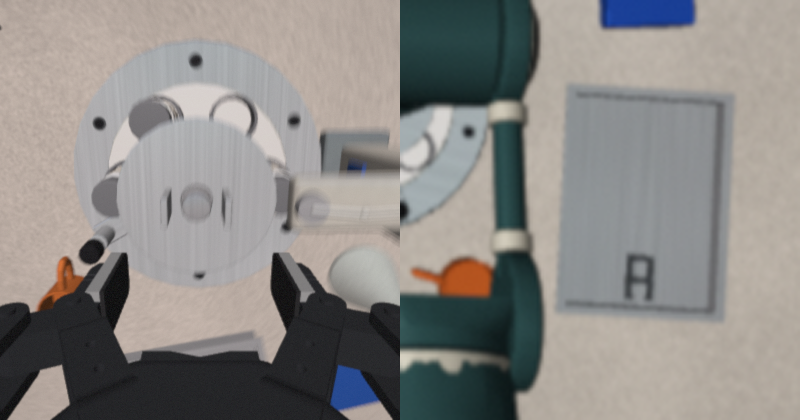

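Clip lies flat in the tray. The wrist view shows the spindle top at about (276,189) in the full frame, with the ears at 246 and 306.

Run:
```python
from h import *
np.set_printoptions(precision=4,suppress=True)
c=load('wrist');print(onz(c,276,189,.156),onz(c,276,186,.165))
print([onz(c,u+80,v,.17) for u,v in((166,189),(226,189))], onz(c,80+153,118,.125),onz(c,80+110,192,.125))
print(proj(c,[.612,-.003,.156]))
```

```text
[0.6166 0.013  0.156 ] [0.6178 0.0171 0.165 ]
[array([0.597 , 0.0218, 0.17  ]), array([0.6382, 0.0103, 0.17  ])] [0.5969 0.0721 0.125 ] [0.5423 0.0237 0.125 ]
[275.9248 210.0567]
```

The spindle top reads as the lower end at v≈210, which matches the prediction (276,210). Descending onto the ears.

Emit:
drive_tool --deltas '[{"hand":0.8,"offset":[-0.3,0.15,-4],"angular":[0,0,0]},{"hand":0.8,"offset":[-0.3,0.15,-8],"angular":[0,0,0]},{"hand":0.8,"offset":[-0.3,0.15,-10],"angular":[0,0,0]},{"hand":0.8,"offset":[-0.3,0.15,-10.4],"angular":[0,0,0]},{"hand":0.8,"offset":[-0.3,0.15,-10.4],"angular":[0,0,0]},{"hand":0.4,"offset":[-0.3,0.15,-10.4],"angular":[0,0,0]},{"hand":0.4,"offset":[-0.3,0.15,-10.4],"angular":[0,0,0]},{"hand":0.4,"offset":[-0.3,0.15,-10.4],"angular":[0,0,0]}]' --force 50

```text
time: 17.2
tool_pos: [0.6129, -0.0056, 0.1431]
tcp_rot: [2.505, 1.891, 0.005]
wrist_force: [-0.5, -0.2, 5.3]
width: 0.6
```

Emit:
drive_tool --deltas '[{"hand":0.4,"offset":[0,0,0],"angular":[0,0,0]},{"hand":0.4,"offset":[0,0,1.5],"angular":[0,0,0]},{"hand":0.4,"offset":[0,0,3.5],"angular":[0,0,0]},{"hand":0.4,"offset":[0,0,3.5],"angular":[0,0,0]}]'

```text
time: 17.7
tool_pos: [0.613, -0.0055, 0.1789]
tcp_rot: [2.505, 1.891, 0.006]
wrist_force: [1.0, -0.2, -1.6]
width: 0.599
```

Disc lifted (51 mm on the ears, 1.6 N). Carrying it to the tray.

Emit:
drive_tool --deltas '[{"hand":0.4,"offset":[0,0,4],"angular":[0,0,0]},{"hand":0.4,"offset":[-1.2,-5,4],"angular":[0,0,0]},{"hand":0.4,"offset":[-2.4,-10,4],"angular":[0,0,0]},{"hand":0.4,"offset":[-3.7,-16,4],"angular":[0,0,0]},{"hand":0.4,"offset":[-5,-22,4],"angular":[0,0,0]},{"hand":0.4,"offset":[-6.5,-28,4],"angular":[0,0,0]},{"hand":0.4,"offset":[-7.6,-32.6,3],"angular":[0,0,0]},{"hand":0.4,"offset":[-7.6,-32.6,0],"angular":[0,0,0]}]'

```text
time: 18.7
tool_pos: [0.5353, -0.3361, 0.1775]
tcp_rot: [2.508, 1.884, 0.001]
wrist_force: [-0.4, 0.5, -2.6]
width: 0.599
```

Emit:
drive_tool --deltas '[{"hand":0.4,"offset":[0,0,-5],"angular":[0,0,0]},{"hand":0.4,"offset":[0,0,-10],"angular":[0,0,0]},{"hand":0.4,"offset":[0,0,-12],"angular":[0,0,0]},{"hand":0.4,"offset":[0,0,-12],"angular":[0,0,0]}]'

```text
time: 19.2
tool_pos: [0.5341, -0.3306, 0.0541]
tcp_rot: [-2.504, -1.89, 0.002]
wrist_force: [0.1, -0.3, -1.1]
width: 0.598
```

Run:
```python
from h import *
np.set_printoptions(precision=4,suppress=True)
s=bot.read_state();print(s['tool_pos'],s['tcp_rot'],s['width'],s['wrist_force'])
```

```text
[ 0.5341 -0.3306  0.0541] [-2.5045 -1.8904  0.002 ] 0.5984532023549268 [ 0.1053 -0.3299 -1.086 ]
```

Emit:
drive_tool --deltas '[{"hand":0.4,"offset":[0,0,-2.5],"angular":[0,0,0]},{"hand":0.4,"offset":[0,0,-3.4],"angular":[0,0,0]},{"hand":0.4,"offset":[0,0,-3.5],"angular":[0,0,0]},{"hand":0.4,"offset":[0,0,-3.5],"angular":[0,0,0]},{"hand":0.85,"offset":[0,0,-3.5],"angular":[0,0,0]},{"hand":0.85,"offset":[0,0,-3.5],"angular":[0,0,0]},{"hand":0.85,"offset":[0,0,2],"angular":[0,0,0]},{"hand":0.85,"offset":[0,0,8],"angular":[0,0,0]}]'

```text
time: 20.2
tool_pos: [0.5344, -0.3309, 0.1359]
tcp_rot: [-2.505, -1.891, 0.001]
wrist_force: [0.4, -0.8, 0.2]
width: 0.849
```

Emit:
drive_tool --deltas '[{"hand":0.65,"offset":[0,0,6],"angular":[0,0,0]},{"hand":0.65,"offset":[0,6,8],"angular":[0,0,0]},{"hand":0.65,"offset":[0,12,8],"angular":[0,0,0]},{"hand":0.65,"offset":[0,18,8],"angular":[0,0,0]},{"hand":0.65,"offset":[0.3,24,8],"angular":[0,0,0]},{"hand":0.65,"offset":[0.5,30,8],"angular":[0,0,0]},{"hand":0.65,"offset":[0.5,34.9,8],"angular":[0,0,0]},{"hand":0.65,"offset":[0.5,34.9,8],"angular":[0,0,0]}]'

```text
time: 21.2
tool_pos: [0.5402, 0.0207, 0.2164]
tcp_rot: [-2.503, -1.899, -0.002]
wrist_force: [0.0, -0.5, -0.4]
width: 0.649
```

Run:
```python
from h import *
np.set_printoptions(precision=4,suppress=True)
s=bot.read_state();R=Ro.from_rotvec(s['tcp_rot']).as_matrix();print(s['tool_pos'],np.degrees(np.arctan2(R[1,1],R[0,1])),s['width'],s['wrist_force'])
c=cam('wrist');t=cam('top')
cv2.imwrite('pics/v7.png',np.hstack([c['frame'][:,80:480],cv2.resize(t['frame'][130:310,150:450],(400,240),interpolation=cv2.INTER_CUBIC)[:0] if 0 else np.vstack([cv2.resize(t['frame'][170:290,150:260],(220,240)),np.zeros((180,220,3),np.uint8)]),np.vstack([cv2.resize(t['frame'][170:290,360:450],(180,240)),np.zeros((180,180,3),np.uint8)])]))
for n,X in(('b3',(.5395,.018,.125)),('b2',(.592,.071,.125)),('knob',(.491,-.0343,.105)),('ax',(.612,-.003,.156))):print(n,proj(c,X)-[80,0])
```

```text
[0.5402 0.0207 0.2164] -15.63179385132707 0.6488163531165917 [ 0.0354 -0.5255 -0.418 ]
b3 [200.6046 213.1656]
b2 [250.6805 127.1163]
knob [164.3106 273.952 ]
ax [310.5886 227.3671]
```

View pics/v7.png

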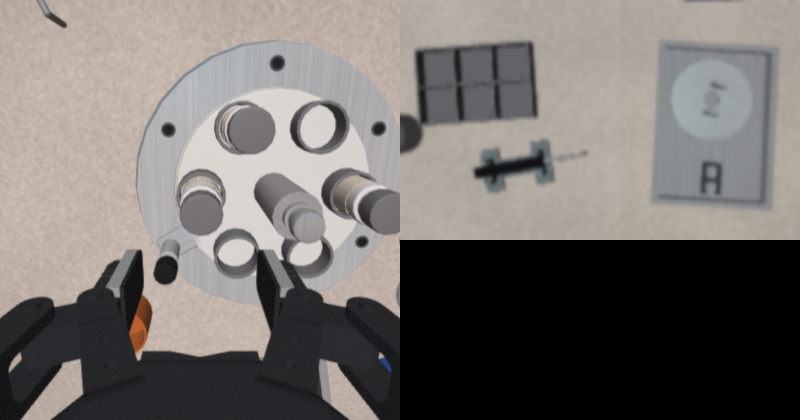

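Wrist view: bottle 3 cap at (201,213) and bottle 2 cap at (250,127), within 1 px of prediction. No other bottles besides bottle 0. The top inset shows the disc and clip flat in the tray and the pick on its rest. Picking bottle 3.

Emit:
drive_tool --deltas '[{"hand":0.65,"offset":[-0.05,-0.25,-5],"angular":[0,0,0]},{"hand":0.65,"offset":[-0.05,-0.25,-9],"angular":[0,0,0]},{"hand":0.65,"offset":[-0.05,-0.25,-11],"angular":[0,0,0]},{"hand":0.65,"offset":[-0.05,-0.25,-11.4],"angular":[0,0,0]},{"hand":0.65,"offset":[-0.05,-0.25,-11.4],"angular":[0,0,0]},{"hand":0.2,"offset":[-0.05,-0.25,-11.4],"angular":[0,0,0]},{"hand":0.2,"offset":[-0.05,-0.25,-11.4],"angular":[0,0,0]},{"hand":0.2,"offset":[-0.05,-0.25,-11.4],"angular":[0,0,0]}]' --force 35

```text
time: 22.3
tool_pos: [0.541, 0.0149, 0.1035]
tcp_rot: [2.506, 1.892, 0.003]
wrist_force: [-0.9, -1.0, 5.4]
width: 0.399
```

Emit:
drive_tool --deltas '[{"hand":0.2,"offset":[0,0,0],"angular":[0,0,0]},{"hand":0.2,"offset":[0,0,2],"angular":[0,0,0]},{"hand":0.2,"offset":[0,0,5],"angular":[0,0,0]},{"hand":0.2,"offset":[0,0,9],"angular":[0,0,0]},{"hand":0.2,"offset":[0,0,10],"angular":[0,0,0]},{"hand":0.2,"offset":[0,0,10],"angular":[0,0,0]}]'

```text
time: 23.05
tool_pos: [0.54, 0.0151, 0.2021]
tcp_rot: [2.507, 1.892, 0.002]
wrist_force: [0.6, -0.0, -0.1]
width: 0.392
```

Emit:
drive_tool --deltas '[{"hand":0.2,"offset":[1,5,1],"angular":[0,0,0]},{"hand":0.2,"offset":[2,10.5,1],"angular":[0,0,0]},{"hand":0.2,"offset":[3,16,1],"angular":[0,0,0]},{"hand":0.2,"offset":[4,21.5,1],"angular":[0,0,0]},{"hand":0.2,"offset":[5,27,1],"angular":[0,0,0]},{"hand":0.2,"offset":[6,30.7,1],"angular":[0,0,0]},{"hand":0.2,"offset":[6,30.7,1],"angular":[0,0,0]}]'

```text
time: 23.92
tool_pos: [0.5986, 0.3244, 0.2083]
tcp_rot: [-2.503, -1.896, 0.006]
wrist_force: [-0.0, -1.0, -1.6]
width: 0.395
```

Run:
```python
from h import *
np.set_printoptions(precision=4,suppress=True)
t=load('top')
P=np.array([onz(t,*p,.042)[:2] for p in((158,192.5),(216.5,190.5),(218.5,228),(160.5,232))]);print(P.mean(0),np.linalg.norm(P-np.roll(P,1,0),axis=1))
s=bot.read_state();R=Ro.from_rotvec(s['tcp_rot']).as_matrix();print(s['tool_pos'],np.degrees(np.arctan2(R[1,1],R[0,1])),s['width'],s['wrist_force'])
c=cam('wrist','v8.png')
```

```text
[0.5704 0.3758] [0.1263 0.1866 0.1201 0.1846]
[0.5986 0.3244 0.2083] -15.718265566818626 0.3952809898407142 [-0.006  -0.9799 -1.553 ]
```

View pics/v8.png

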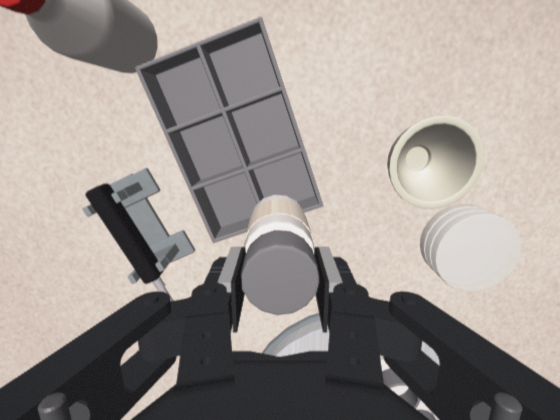

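Crate rim corners are at (137,68), (263,19), (322,207) and (213,242), with the bottle hanging upright. Solving for the cell positions.

Run:
```python
from h import *
np.set_printoptions(precision=4,suppress=True)
c=load('wrist')
P=np.array([onz(c,*p,.042)[:2] for p in((137,68),(263,19),(322,207),(213,242))]);print(P,P.mean(0),np.linalg.norm(P-np.roll(P,1,0),axis=1))
C=P.mean(0);y=(P[0]+P[1]-P[2]-P[3]);y/=np.linalg.norm(y);x=np.array([y[1],-y[0]]);print(C,np.degrees(np.arctan2(*x[::-1])))
for C in(C,(C+[.5704,.3758])/2):print([C+a*x+b*y for a,b in((.03,-.06),(-.03,0),(.03,.06))])
```

```text
[[0.5026 0.4677]
 [0.6244 0.4743]
 [0.6337 0.2938]
 [0.5131 0.2875]] [0.5685 0.3808] [0.1806 0.1219 0.1807 0.1208]
[0.5685 0.3808] 3.1359716835713405
[array([0.6017, 0.3225]), array([0.5385, 0.3792]), array([0.5951, 0.4424])]
[array([0.6027, 0.32  ]), array([0.5395, 0.3767]), array([0.5961, 0.4399])]
```

Emit:
drive_tool --deltas '[{"hand":0.2,"offset":[0.35,-0.3,0],"angular":[0,0,0]},{"hand":0.2,"offset":[0.35,-0.3,-5],"angular":[0,0,0]},{"hand":0.2,"offset":[0.35,-0.3,-10],"angular":[0,0,0]},{"hand":0.2,"offset":[0.35,-0.3,-12.5],"angular":[0,0,0]},{"hand":0.2,"offset":[0.35,-0.3,-13.7],"angular":[0,0,0]},{"hand":0.2,"offset":[0.35,-0.3,-13.8],"angular":[0,0,0]},{"hand":0.2,"offset":[0.35,-0.3,-13.8],"angular":[0,0,0]}]'

```text
time: 24.85
tool_pos: [0.6046, 0.3192, 0.0756]
tcp_rot: [2.508, 1.892, 0.004]
wrist_force: [0.2, 0.5, -0.8]
width: 0.39
```

Emit:
drive_tool --deltas '[{"hand":0.65,"offset":[0,0,0],"angular":[0,0,0]},{"hand":0.65,"offset":[0,0,0],"angular":[0,0,0]},{"hand":0.65,"offset":[0,0,1],"angular":[0,0,0]},{"hand":0.65,"offset":[0,0,6],"angular":[0,0,0]},{"hand":0.65,"offset":[0,0,12],"angular":[0,0,0]},{"hand":0.65,"offset":[0,-6,13],"angular":[0,0,0]},{"hand":0.65,"offset":[-0.3,-12,13],"angular":[0,0,0]},{"hand":0.65,"offset":[-0.6,-18,13],"angular":[0,0,0]}]'

```text
time: 25.85
tool_pos: [0.5975, 0.1378, 0.2055]
tcp_rot: [2.505, 1.893, 0.004]
wrist_force: [0.0, -0.0, 0.1]
width: 0.648
```

Run:
```python
from h import *
np.set_printoptions(precision=4,suppress=True)
s=bot.read_state();R=Ro.from_rotvec(s['tcp_rot']).as_matrix();print(s['time'],s['tool_pos'],np.degrees(np.arctan2(R[1,1],R[0,1])),s['width'],s['wrist_force'])
```

```text
25.85 [0.5975 0.1378 0.2055] -15.849504376818325 0.6482884776642859 [ 0.0254 -0.0383  0.096 ]
```

Emit:
drive_tool --deltas '[{"hand":0.65,"offset":[-0.5,-6,0],"angular":[0,0,0]},{"hand":0.65,"offset":[-0.5,-6.8,-3],"angular":[0,0,0]},{"hand":0.65,"offset":[-0.5,-6.8,-6],"angular":[0,0,0]},{"hand":0.65,"offset":[-0.5,-6.8,-6],"angular":[0,0,0]},{"hand":0.65,"offset":[-0.5,-6.8,-6],"angular":[0,0,0]}]'

```text
time: 26.48
tool_pos: [0.5931, 0.0714, 0.1453]
tcp_rot: [2.506, 1.893, 0.002]
wrist_force: [0.6, -0.4, 0.2]
width: 0.649
```

Run:
```python
from h import *
np.set_printoptions(precision=4,suppress=True)
c=cam('wrist','v9.png');s=bot.read_state();print(s['tool_pos'])
t=cam('top','t9.png')
# dark grey cap / white cap side: crate bottle in top
print('b in crate expected px',proj(t,[.602,.321,.089]))
g=cv2.cvtColor(t['frame'],cv2.COLOR_BGR2GRAY);u,v=proj(t,[.602,.321,.089]).round().astype(int);print(g[v-10:v+11:2,u-10:u+11:2])
print('b2',proj(c,[.592,.070,.125]));cv2.imwrite('pics/z9.png',np.hstack([c['frame'][:,80:480],cv2.resize(t['frame'][170:275,150:250],(400,420),interpolation=cv2.INTER_CUBIC)]))
```

```text
[0.5936 0.0715 0.1458]
b in crate expected px [202.6294 199.8658]
[[ 33  72  83  85  82  84  97  97  99  52 141]
 [ 38  93 100 100  95  80 102  90  96  54 127]
 [ 58 103 101 100  99  90  89  77  87  55 122]
 [ 59 101 102 101 101  91  73  81  71  52 107]
 [ 48  98 102 101 100  80  93  68  69  55 108]
 [ 35  82 100 104  87  80  96  58  84  56  92]
 [ 38  75 100 111 106  82  69  81 102  64  87]
 [ 44  70 100  99 100  99  99 102 103  69  81]
 [ 77  83 105  85  88  86  84  88  86  73  78]
 [ 60  61  90  88  91  92  97  96  97  86  72]
 [ 56  59 101 101 102 101 101 102  99  92  63]]
b2 [279.6091 248.6769]
```

View pics/z9.png

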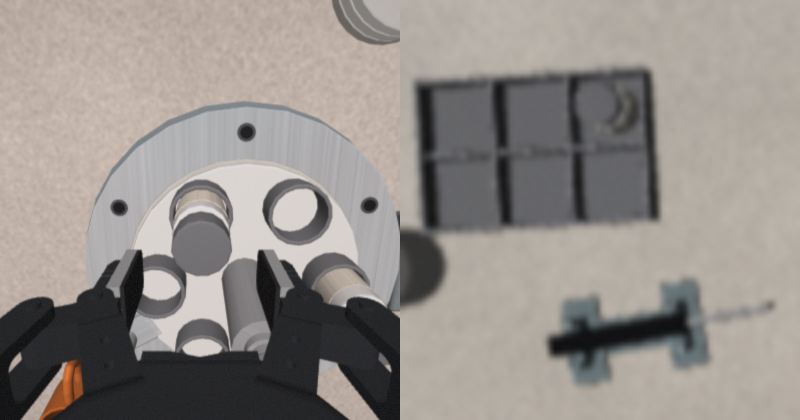

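The bottle stands in the upper right cell, but the crate has shifted about 1–2 cm: its corners are now near (154.5,191), (212.5,187.5), (214.5,224.5) and (157.5,227). Bottle 2's cap is at (282,244), which agrees. Remeasuring the crate numerically.

Run:
```python
from h import *
np.set_printoptions(precision=4,suppress=True)
t=load('top');c=load('wrist');print('b2',onz(c,281.5,245,.125))
P=np.array([onz(t,*p,.042)[:2] for p in((154.2,190.3),(212.4,187.2),(214.2,224.6),(157.2,227))]);C=P.mean(0);print(C,np.linalg.norm(P-np.roll(P,1,0),axis=1))
y=(P[0]+P[3]-P[1]-P[2]);y/=np.linalg.norm(y);x=np.array([y[1],-y[0]]);print(np.degrees(np.arctan2(*x[::-1])))
print([C+a*x+b*y for a,b in((.03,-.06),(-.03,0),(.03,.06))],onz(t,199.7,193.9,.089))
# automatic: dark walls mask extents on both old and new image
g=cv2.cvtColor(t['frame'],cv2.COLOR_BGR2GRAY);m=np.zeros_like(g);m[180:236,152:222]=(g[180:236,152:222]<125)*255
k=max(cv2.findContours(cv2.morphologyEx(m,cv2.MORPH_CLOSE,np.ones((3,3))),0,2)[0],key=cv2.contourArea);r=cv2.minAreaRect(k);print(r,onz(t,*r[0],.035))
```

```text
b2 [0.5936 0.0719 0.125 ]
[0.5816 0.3881] [0.1176 0.1858 0.1198 0.1812]
2.3089232082284976
[array([0.614 , 0.3294]), array([0.5516, 0.3869]), array([0.6091, 0.4493])] [0.6204 0.33   0.089 ]
((182.2781982421875, 210.95135498046875), (45.34901428222656, 63.438724517822266), 86.42366790771484) [0.57  0.397 0.035]
```

Emit:
drive_tool --deltas '[{"hand":0.65,"offset":[-0.1,-0.15,-2.5],"angular":[0,0,0]},{"hand":0.65,"offset":[-0.1,-0.15,-4.2],"angular":[0,0,0]},{"hand":0.65,"offset":[-0.1,-0.15,-4.2],"angular":[0,0,0]},{"hand":0.2,"offset":[-0.1,-0.15,-4.2],"angular":[0,0,0]},{"hand":0.2,"offset":[-0.1,-0.15,-4.2],"angular":[0,0,0]},{"hand":0.2,"offset":[-0.1,-0.15,-4.2],"angular":[0,0,0]},{"hand":0.2,"offset":[-0.1,-0.15,-4.2],"angular":[0,0,0]}]'

```text
time: 27.45
tool_pos: [0.5921, 0.0696, 0.1028]
tcp_rot: [2.507, 1.892, 0.003]
wrist_force: [0.8, 0.1, 3.3]
width: 0.396
```

Emit:
drive_tool --deltas '[{"hand":0.2,"offset":[0,0,2],"angular":[0,0,0]},{"hand":0.2,"offset":[0,0,6],"angular":[0,0,0]},{"hand":0.2,"offset":[0,0,10],"angular":[0,0,0]},{"hand":0.2,"offset":[-0.5,6,10],"angular":[0,0,0]},{"hand":0.2,"offset":[-1,12,10],"angular":[0,0,0]},{"hand":0.2,"offset":[-2,17,10],"angular":[0,0,0]},{"hand":0.2,"offset":[-2,20,10],"angular":[0,0,0]},{"hand":0.2,"offset":[-2,20,10],"angular":[0,0,0]}]'

```text
time: 28.45
tool_pos: [0.5707, 0.2717, 0.2027]
tcp_rot: [-2.504, -1.897, -0.001]
wrist_force: [0.8, -1.0, -0.2]
width: 0.391
```

Emit:
drive_tool --deltas '[{"hand":0.2,"offset":[-1,6,0],"angular":[0,0,0]},{"hand":0.2,"offset":[-2.05,11.7,0],"angular":[0,0,0]},{"hand":0.2,"offset":[-2.05,11.7,-3],"angular":[0,0,0]},{"hand":0.2,"offset":[-2.05,11.7,-7],"angular":[0,0,0]},{"hand":0.2,"offset":[-2.05,11.7,-7],"angular":[0,0,0]},{"hand":0.2,"offset":[-2.05,11.7,-7],"angular":[0,0,0]}]'

```text
time: 29.2
tool_pos: [0.5517, 0.386, 0.1333]
tcp_rot: [2.508, 1.891, 0.002]
wrist_force: [0.5, -1.1, -0.2]
width: 0.398
```

Run:
```python
from h import *
np.set_printoptions(precision=4,suppress=True)
c=cam('wrist','v10.png');s=bot.read_state();print(s['tool_pos'])
```

```text
[0.5523 0.3865 0.1342]
```

View pics/v10.png

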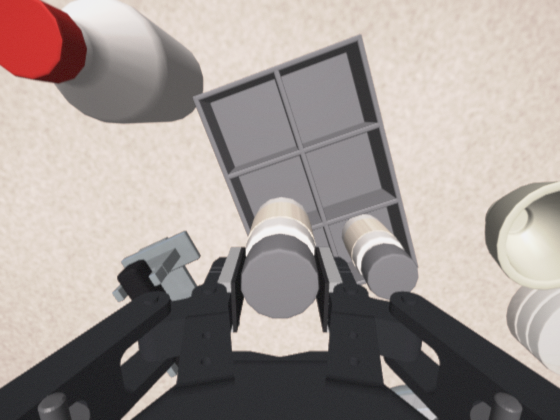

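The first bottle stands upright in its cell at (380,260). Divider crossings are at (303,151) and (326,219), far corners at (197,97) and (360,38).

Run:
```python
from h import *
np.set_printoptions(precision=4,suppress=True)
c=load('wrist')
a=onz(c,303,151,.041)[:2];b=onz(c,326,219,.041)[:2];p=onz(c,197,97,.042)[:2];q=onz(c,360,38,.042)[:2]
print(a,b,np.linalg.norm(a-b),p,q,np.linalg.norm(p-q))
y=(a-b)/np.linalg.norm(a-b);x=np.array([y[1],-y[0]]);C=(a+b)/2;C2=(p+q)/2-.092*y;print(C,C2,np.degrees(np.arctan2(*x[::-1])))
C=(C+C2)/2
print([C+u*x+v*y for u,v in((.03,-.06),(-.03,0),(.03,.06))])
```

```text
[0.5802 0.4249] [0.584  0.3685] 0.05651019102806708 [0.5179 0.4821] [0.6362 0.4871] 0.11840251720701195
[0.5821 0.3967] [0.5833 0.3928] 3.900131217861125
[array([0.6167, 0.337 ]), array([0.5528, 0.3927]), array([0.6086, 0.4567])]
```

Emit:
drive_tool --deltas '[{"hand":0.2,"offset":[0,0.45,-3],"angular":[0,0,0]},{"hand":0.2,"offset":[0,0.45,-5.5],"angular":[0,0,0]},{"hand":0.2,"offset":[0,0.45,-6.5],"angular":[0,0,0]},{"hand":0.2,"offset":[0,0.45,-6.6],"angular":[0,0,0]},{"hand":0.2,"offset":[0,0.45,-6.6],"angular":[0,0,0]},{"hand":0.2,"offset":[0,0.45,-6.6],"angular":[0,0,0]}]'

```text
time: 30.0
tool_pos: [0.5514, 0.3914, 0.067]
tcp_rot: [2.507, 1.893, 0.003]
wrist_force: [-0.3, -0.2, -1.3]
width: 0.396
```

Seated at floor height; releasing, then going to the plunger knob.

Emit:
drive_tool --deltas '[{"hand":0.65,"offset":[0,0,0],"angular":[0,0,0]},{"hand":0.65,"offset":[0,0,0],"angular":[0,0,0]},{"hand":0.65,"offset":[0,0,1],"angular":[0,0,0]},{"hand":0.65,"offset":[0,0,6],"angular":[0,0,0]},{"hand":0.65,"offset":[0,0,12],"angular":[0,0,0]},{"hand":0.55,"offset":[0,-4,13],"angular":[0,0,0]}]'

```text
time: 30.75
tool_pos: [0.5541, 0.3547, 0.2036]
tcp_rot: [2.504, 1.896, 0.02]
wrist_force: [0.8, -0.7, 0.6]
width: 0.548
```

Emit:
drive_tool --deltas '[{"hand":0.55,"offset":[-0.8,-5,0],"angular":[0,0,8]},{"hand":0.55,"offset":[-1.6,-11,0],"angular":[0,0,16]},{"hand":0.55,"offset":[-2.4,-17,0],"angular":[0,0,24]},{"hand":0.55,"offset":[-3.2,-23,0],"angular":[0,0,33]},{"hand":0.55,"offset":[-4,-29,0],"angular":[0,0,42]},{"hand":0.55,"offset":[-5,-34,0],"angular":[0,0,51]},{"hand":0.55,"offset":[-5.9,-38.5,-1],"angular":[0,0,60.5]},{"hand":0.55,"offset":[-5.9,-38.5,-3],"angular":[0,0,60.5]}]'

```text
time: 31.75
tool_pos: [0.4925, -0.037, 0.1676]
tcp_rot: [1.215, 2.893, 0.001]
wrist_force: [0.2, 0.5, 0.3]
width: 0.552
```

Run:
```python
from h import *
np.set_printoptions(precision=4,suppress=True)
c=cam('wrist','v11.png');s=bot.read_state();R=Ro.from_rotvec(s['tcp_rot']).as_matrix();print(s['tool_pos'],np.degrees(np.arctan2(R[1,1],R[0,1])),R[:,2],s['q'])
t=cam('top','t11.png')
X=[.4915,-.034,.105];u,v=proj(c,X).round().astype(int);print(u,v)
g=cv2.cvtColor(c['frame'],cv2.COLOR_BGR2GRAY)
w=55;m=(g[v-w:v+w,u-w:u+w]<40).astype(np.uint8)
n,l,st,ce=cv2.connectedComponentsWithStats(m)
for i in range(1,n):
    if st[i,4]>60:print(st[i]+[u-w,v-w,0,0,0],ce[i]+[u-w,v-w],onz(c,*(ce[i]+[u-w,v-w]),.1))
```

```text
[ 0.4903 -0.0356  0.164 ] 44.40912974586612 [-0.0018  0.0001 -1.    ] [-0.123  -0.0303  2.0597 -0.0001  1.114  -0.898 ]
283 219
[267 199  28  31 645] [279.9736 214.7504] [ 0.4889 -0.0345  0.1   ]
[228 250   4  24  70] [228.9857 262.0857] [ 0.4877 -0.0869  0.1   ]
[329 250   9  24 178] [332.5674 263.191 ] [ 0.5429 -0.0342  0.1   ]
```

Knob confirmed at about (0.490,-0.035). Descending and gripping.

Emit:
drive_tool --deltas '[{"hand":0.55,"offset":[0,0.1,-4],"angular":[0,0,0]},{"hand":0.55,"offset":[0,0.1,-7],"angular":[0,0,0]},{"hand":0.55,"offset":[0,0.1,-8.3],"angular":[0,0,0]},{"hand":0.55,"offset":[0,0.1,-8.3],"angular":[0,0,0]},{"hand":0.1,"offset":[0,0.1,-8.3],"angular":[0,0,0]},{"hand":0.1,"offset":[0,0.1,-8.3],"angular":[0,0,0]},{"hand":0.1,"offset":[0,0.1,-8.3],"angular":[0,0,0]},{"hand":0.1,"offset":[0,0.1,-8.3],"angular":[0,0,0]}]' --force 80

```text
time: 32.85
tool_pos: [0.4912, -0.0335, 0.0845]
tcp_rot: [-1.211, -2.898, 0.002]
wrist_force: [-6.2, -1.5, 7.4]
width: 0.227
```

Emit:
drive_tool --deltas '[{"hand":0.1,"offset":[0,0,0.8],"angular":[0,0,0]},{"hand":0.1,"offset":[0,0,1.7],"angular":[0,0,0]},{"hand":0.1,"offset":[0,0,1.7],"angular":[0,0,0]},{"hand":0.1,"offset":[0,0,1.7],"angular":[0,0,0]}]'

```text
time: 33.35
tool_pos: [0.4911, -0.0329, 0.0993]
tcp_rot: [-1.212, -2.897, 0.001]
wrist_force: [-2.9, -1.4, -7.2]
width: 0.224
```

Run:
```python
from h import *
np.set_printoptions(precision=4,suppress=True)
s=bot.read_state();R=Ro.from_rotvec(s['tcp_rot']).as_matrix();p=s['tool_pos'];print(p,np.degrees(np.arctan2(R[1,1],R[0,1])),s['width'],s['wrist_force'])
d=p[:2]-[.612,-.003];r=np.hypot(*d);a0=np.degrees(np.arctan2(d[1],d[0]));print(r,a0)
A=np.array([.612,-.003]);r=.125;a0=-165.5
f=lambda a:A+r*np.array([np.cos(np.radians(a)),np.sin(np.radians(a))])
for k in range(0,121,8):print(k,(100*(f(a0-k)-f(a0))).round(2))
```

```text
[ 0.4911 -0.0329  0.0993] 44.58327386739826 0.2237274740187822 [-2.9284 -1.4323 -7.1507]
0.12458384870085776 -166.12349889408333
0 [0. 0.]
8 [-0.32  1.71]
16 [-0.39  3.46]
24 [-0.23  5.19]
32 [0.18 6.89]
40 [0.82 8.51]
48 [ 1.68 10.03]
56 [ 2.74 11.41]
64 [ 3.98 12.63]
72 [ 5.39 13.67]
80 [ 6.92 14.5 ]
88 [ 8.55 15.11]
96 [10.25 15.49]
104 [11.99 15.63]
112 [13.73 15.52]
120 [15.44 15.18]
```

Plunger lifted (7 N spring load). Leading the wheel round by -120°.

Emit:
drive_tool --deltas '[{"hand":0.1,"offset":[0,0,0.2],"angular":[0,0,0]},{"hand":0.1,"offset":[-0.32,1.71,0.2],"angular":[0,0,-8]},{"hand":0.1,"offset":[-0.39,3.46,0.2],"angular":[0,0,-16]},{"hand":0.1,"offset":[-0.23,5.19,0.2],"angular":[0,0,-24]},{"hand":0.1,"offset":[0.18,6.89,0.2],"angular":[0,0,-32]},{"hand":0.1,"offset":[0.82,8.51,0.2],"angular":[0,0,-40]},{"hand":0.1,"offset":[1.68,10.03,0.2],"angular":[0,0,-48]},{"hand":0.1,"offset":[2.74,11.41,0.2],"angular":[0,0,-56]}]'

```text
time: 34.35
tool_pos: [0.5204, 0.0817, 0.102]
tcp_rot: [2.434, 1.984, 0.002]
wrist_force: [1.1, -4.4, -7.1]
width: 0.228
```

Emit:
drive_tool --deltas '[{"hand":0.1,"offset":[1.24,1.22,0],"angular":[0,0,-8]},{"hand":0.1,"offset":[2.65,2.26,0],"angular":[0,0,-16]},{"hand":0.1,"offset":[4.18,3.09,0],"angular":[0,0,-24]},{"hand":0.1,"offset":[5.81,3.7,0],"angular":[0,0,-32]},{"hand":0.1,"offset":[7.51,4.08,0],"angular":[0,0,-40]},{"hand":0.1,"offset":[9.25,4.22,0],"angular":[0,0,-48]},{"hand":0.1,"offset":[10.99,4.11,0],"angular":[0,0,-56]},{"hand":0.1,"offset":[12.7,3.77,0],"angular":[0,0,-64]}]'

```text
time: 35.35
tool_pos: [0.6468, 0.1173, 0.101]
tcp_rot: [3.114, 0.393, -0.002]
wrist_force: [-1.5, -7.9, -6.3]
width: 0.225
```

Emit:
drive_tool --deltas '[{"hand":0.1,"offset":[0,0,0],"angular":[0,0,0]},{"hand":0.1,"offset":[0,0,0],"angular":[0,0,0]}]'

```text
time: 35.6
tool_pos: [0.6467, 0.1173, 0.101]
tcp_rot: [3.114, 0.399, -0.001]
wrist_force: [-0.4, -5.5, -6.8]
width: 0.224
```

Run:
```python
from h import *
np.set_printoptions(precision=4,suppress=True)
s=bot.read_state();R=Ro.from_rotvec(s['tcp_rot']).as_matrix();p=s['tool_pos'];print(p,np.degrees(np.arctan2(R[1,1],R[0,1])),s['width'],s['wrist_force'])
d=p[:2]-[.612,-.003];print(np.hypot(*d),np.degrees(np.arctan2(d[1],d[0])))
```

```text
[0.6467 0.1173 0.101 ] -75.3965640824566 0.2241312705486548 [-0.3696 -5.5165 -6.8127]
0.12519184749356402 73.88542164782922
```

At 73.9°, exactly 120° round. Letting the plunger down and releasing.

Emit:
drive_tool --deltas '[{"hand":0.1,"offset":[0,0,-0.8],"angular":[0,0,0]},{"hand":0.1,"offset":[0,0,-1.4],"angular":[0,0,0]},{"hand":0.1,"offset":[0,0,-1.7],"angular":[0,0,0]},{"hand":0.1,"offset":[0,0,-1.7],"angular":[0,0,0]}]'

```text
time: 36.1
tool_pos: [0.6467, 0.1173, 0.0847]
tcp_rot: [3.114, 0.399, -0.0]
wrist_force: [-1.4, -6.1, -4.3]
width: 0.223
```

Emit:
drive_tool --deltas '[{"hand":0.55,"offset":[0,0,0],"angular":[0,0,0]},{"hand":0.55,"offset":[0,0,0],"angular":[0,0,0]},{"hand":0.55,"offset":[0,0,1],"angular":[0,0,0]},{"hand":0.55,"offset":[0,0,5],"angular":[0,0,0]},{"hand":0.55,"offset":[0,0,10],"angular":[0,0,0]},{"hand":0.55,"offset":[0,0,11],"angular":[0,0,0]}]'

```text
time: 36.85
tool_pos: [0.6497, 0.1197, 0.2016]
tcp_rot: [-3.116, -0.399, -0.017]
wrist_force: [0.1, 0.0, 0.7]
width: 0.546
```

Run:
```python
from h import *
np.set_printoptions(precision=4,suppress=True)
s=bot.read_state();R=Ro.from_rotvec(s['tcp_rot']).as_matrix();p=s['tool_pos'];print(p,np.degrees(np.arctan2(R[1,1],R[0,1])),s['q'])
c=cam('wrist','v12.png');t=cam('top','t12.png');d=cam('side','s12.png')
K=[.6454,.1175]
for n,C in(('w',c),('side',d),('top',t)):
    g=cv2.cvtColor(C['frame'],cv2.COLOR_BGR2GRAY);print(n,'top',proj(C,[*K,.105]),'up',proj(C,[*K,.121]),'bot',proj(C,[*K,.083]))
u,v=proj(d,[*K,.1]).round().astype(int);g=cv2.cvtColor(d['frame'],cv2.COLOR_BGR2GRAY);print(u,v);print(g[v-18:v+14,u-8:u+9])
a=np.radians(-15.5-120);print('b0',.612+.075*np.cos(a),-.003+.075*np.sin(a))
```

```text
[0.6497 0.1197 0.2016] -75.39844788345316 [0.1443 0.2492 1.6777 0.0003 1.204  1.4602]
w top [280.3934 214.4873] up [280.4707 220.6912] bot [280.3014 207.1091]
side top [257.2579 224.1602] up [257.0438 219.3964] bot [257.5469 230.5905]
top top [268.6299 184.8231] up [268.4782 184.3102] bot [268.8318 185.5057]
257 226
[[ 91  92  85  88  69  54  48  46  58  74  87 101 105 104  95  87  77]
 [ 90  92  94  84  69  56  50  60  68  79  89  95 102  96  83  81  69]
 [ 91  87  90  87  76  55  47  54  62  71  72  76  75  68  67  53  47]
 [ 92  91  97  96  82  56  51  57  55  59  59  59  57  54  54  49  41]
 [ 89  91 101 104  95  70  54  55  51  57  53  58  53  47  49  46  39]
 [ 91  94 106 115 107  80  60  59  58  61  58  55  53  53  48  46  41]
 [ 94 103 116 120 111  89  73  57  57  55  57  60  54  53  47  51  48]
 [ 93 114 118 118 112 106  84  71  57  53  64  56  55  55  53  60  66]
 [104 117 118 108 103  95  80  67  60  57  59  55  57  53  58  67  85]
 [104 115 112  95  80  70  59  54  48  52  55  57  60  56  60  69  85]
 [115 115  99  73  54  42  43  43  47  55  58  56  52  56  56  60  69]
 
[... 833 characters left out ...]
  47  44  49  71]
 [ 99 100 108 106  72  46  17   5   6   9   3  37  53  61  70  80  98]
 [ 97  99 100 107 101  68  42  28  17  22  38  66  81  86  97 107 109]
 [ 93  96 101 104  98  89  70  52  57  51  60  83 104 108 122 117 113]
 [ 86  92 104 100  97  94  85  78  78  71  78  86  98 112 118 123 115]
 [ 87  91  92 102  94  91  92  93  91  86  79  71  92 111 117 113 118]
 [ 88  91  89  98  96  92  88  99  96  93  82  67  77 104 117 115 121]
 [ 88  92  89  86  88  90  93  98  92  87  72  65  77  96 111 111 118]
 [ 91  89  92  89  87  89  91 100  95  88  75  56  67  88  97 103 109]
 [ 84  88  93  90  84  86  94  94  99  87  72  56  64  78  91  92  96]]
b0 0.5585062163134363 -0.05556819482248883
```

Plunger home: lowered to the original grip height at the same spring load, and the side-view knob spans v≈223–232, as predicted for home. Next: bottle 0.

Emit:
drive_tool --deltas '[{"hand":0.65,"offset":[-2,-4,1],"angular":[0,0,8]},{"hand":0.65,"offset":[-4.5,-9,1],"angular":[0,0,16]},{"hand":0.65,"offset":[-7,-14,1],"angular":[0,0,24]},{"hand":0.65,"offset":[-9.1,-17.5,0],"angular":[0,0,30]},{"hand":0.65,"offset":[-9.1,-17.5,-2],"angular":[0,0,30]},{"hand":0.65,"offset":[-9.1,-17.5,-4],"angular":[0,0,30]},{"hand":0.65,"offset":[-9.1,-17.5,-4],"angular":[0,0,30]},{"hand":0.65,"offset":[-9.1,-17.5,-4],"angular":[0,0,30]}]' --force 35

```text
time: 38.0
tool_pos: [0.5552, -0.0554, 0.1541]
tcp_rot: [-2.906, -1.192, 0.001]
wrist_force: [0.4, -0.4, 1.0]
width: 0.649
```

Run:
```python
from h import *
np.set_printoptions(precision=4,suppress=True)
s=bot.read_state();R=Ro.from_rotvec(s['tcp_rot']).as_matrix();p=s['tool_pos'];print(p,np.degrees(np.arctan2(R[1,1],R[0,1])),s['q'])
c=cam('wrist','v13.png');g=cv2.medianBlur(cv2.cvtColor(c['frame'],cv2.COLOR_BGR2GRAY),5)
u,v=proj(c,[.5585,-.0556,.125]).round().astype(int);print(u,v)
r=312*.0175/np.linalg.norm(np.array([.5585,-.0556,.125])+c['R'].T@c['t'].ravel());print('r',r)
h=cv2.HoughCircles(g[v-60:v+60,u-60:u+60],cv2.HOUGH_GRADIENT,1,30,param1=60,param2=12,minRadius=int(r*.85),maxRadius=int(r*1.2))
if h is not None:
    for x in h[0][:3]: print(x+[u-60,v-60,0],onz(c,x[0]+u-60,x[1]+v-60,.125))
# knob seen home? remaining
```

```text
[ 0.5552 -0.0554  0.1541] -45.391048746513505 [-0.1443  0.1064  1.9371  0.0003  1.0992  0.6478]
284 236
r 29.72956640701727
[283.5 232.5  30. ] [ 0.5598 -0.0537  0.125 ]
[284.5 202.5  25.4] [ 0.5731 -0.0413  0.125 ]
[239.5 190.5  27.5] [ 0.5603 -0.0184  0.125 ]
```

Hough circle puts the cap at (0.560,-0.054), in agreement. Gripping bottle 0.

Emit:
drive_tool --deltas '[{"hand":0.65,"offset":[0.4,0.05,-2.5],"angular":[0,0,0]},{"hand":0.65,"offset":[0.4,0.05,-4.5],"angular":[0,0,0]},{"hand":0.65,"offset":[0.4,0.05,-5.1],"angular":[0,0,0]},{"hand":0.65,"offset":[0.4,0.05,-5.1],"angular":[0,0,0]},{"hand":0.2,"offset":[0.4,0.05,-5.1],"angular":[0,0,0]},{"hand":0.2,"offset":[0.4,0.05,-5.1],"angular":[0,0,0]},{"hand":0.2,"offset":[0.4,0.05,-5.1],"angular":[0,0,0]},{"hand":0.2,"offset":[0.4,0.05,-5.1],"angular":[0,0,0]}]'

```text
time: 39.05
tool_pos: [0.5602, -0.0557, 0.1052]
tcp_rot: [2.906, 1.191, 0.003]
wrist_force: [-0.6, 0.6, 5.9]
width: 0.397
```

Emit:
drive_tool --deltas '[{"hand":0.2,"offset":[0,0,2],"angular":[0,0,0]},{"hand":0.2,"offset":[0,0,6],"angular":[0,0,0]},{"hand":0.2,"offset":[0,0,12],"angular":[0,0,0]},{"hand":0.2,"offset":[0,0,14.5],"angular":[0,0,0]},{"hand":0.2,"offset":[0,0,14.5],"angular":[0,0,0]}]'

```text
time: 39.67
tool_pos: [0.5607, -0.0559, 0.2514]
tcp_rot: [2.904, 1.191, 0.007]
wrist_force: [0.1, -0.3, -2.0]
width: 0.403
```

Run:
```python
from h import *
np.set_printoptions(precision=4,suppress=True)
s=bot.read_state();print(s['tool_pos'],s['width'],s['wrist_force'])
t=cam('top','t14.png')
P=np.array([proj(t,[*p,.042]) for p in((.5179,.4821),(.6362,.4871))]);print(P) # expected far corners
a=load('top')['frame'];b=cv2.imread('pics/t9.png')
print('crate diff t9->now', cv2.phaseCorrelate(np.float32(cv2.cvtColor(b,6)[182:234,150:200]),np.float32(cv2.cvtColor(a,6)[182:234,150:200])))
z=cv2.imread('pics/top0.png')
for n,(x0,y0,x1,y1) in dict(tray=(425,185,445,280),scoop=(322,248,360,275),slide=(385,140,430,175),mortar=(192,140,224,170),petri=(228,128,262,162),wb=(125,222,162,252)).items():
    print(n,cv2.phaseCorrelate(np.float32(cv2.cvtColor(z,6)[y0:y1,x0:x1]),np.float32(cv2.cvtColor(a,6)[y0:y1,x0:x1])))
```

```text
[ 0.5607 -0.0559  0.2514] 0.40286724039266397 [ 0.1255 -0.2749 -1.9941]
[[154.8886 227.4556]
 [153.4951 190.3961]]
crate diff t9->now ((0.002419277511783946, 0.08311321276693917), 0.9421017904634829)
tray ((-0.051053056676940045, -0.07420615743194503), 0.9061967051277559)
scoop ((0.10119428562822108, 0.27619728302155977), 0.6545751982265049)
slide ((0.4758683998444795, 0.12295570472911876), 0.9550111017109435)
mortar ((-0.00633273670946366, -0.08937160640422803), 0.9583019172151883)
petri ((-0.0286649570257822, 0.011784295593425753), 0.9648706640726255)
wb ((-0.15629739763911843, 0.3078119961412593), 0.7189361476898193)
```

Crate and bystanders haven't moved since. Carrying bottle 0 to the far cell.

Emit:
drive_tool --deltas '[{"hand":0.2,"offset":[0.5,6,0],"angular":[0,0,0]},{"hand":0.2,"offset":[1,12,0],"angular":[0,0,0]},{"hand":0.2,"offset":[1.5,18,0],"angular":[0,0,0]},{"hand":0.2,"offset":[2,24,0],"angular":[0,0,0]},{"hand":0.2,"offset":[2.5,30,0],"angular":[0,0,0]},{"hand":0.2,"offset":[3.2,36,0],"angular":[0,0,0]},{"hand":0.2,"offset":[4,42,0],"angular":[0,0,0]},{"hand":0.2,"offset":[4.4,47,0],"angular":[0,0,0]}]'

```text
time: 40.72
tool_pos: [0.6018, 0.4158, 0.2443]
tcp_rot: [2.905, 1.192, -0.009]
wrist_force: [0.2, -0.3, -0.7]
width: 0.395
```

Emit:
drive_tool --deltas '[{"hand":0.2,"offset":[0.4,4.2,0],"angular":[0,0,0]},{"hand":0.2,"offset":[0.4,4.2,-4],"angular":[0,0,0]},{"hand":0.2,"offset":[0.4,4.2,-9],"angular":[0,0,0]},{"hand":0.2,"offset":[0.4,4.2,-12],"angular":[0,0,0]},{"hand":0.2,"offset":[0.4,4.2,-12],"angular":[0,0,0]},{"hand":0.2,"offset":[0.4,4.2,-12],"angular":[0,0,0]}]'

```text
time: 41.48
tool_pos: [0.6071, 0.4562, 0.1283]
tcp_rot: [2.907, 1.192, -0.001]
wrist_force: [0.5, 0.5, 0.3]
width: 0.392
```

Run:
```python
from h import *
np.set_printoptions(precision=4,suppress=True)
s=bot.read_state();print(s['tool_pos'],s['width'],s['wrist_force'])
```

```text
[0.6071 0.4562 0.1283] 0.392288755480359 [0.4571 0.5017 0.3341]
```

Emit:
drive_tool --deltas '[{"hand":0.2,"offset":[0.1,0,-3],"angular":[0,0,0]},{"hand":0.2,"offset":[0.1,0,-5],"angular":[0,0,0]},{"hand":0.2,"offset":[0.1,0,-5.8],"angular":[0,0,0]},{"hand":0.2,"offset":[0.1,0,-5.9],"angular":[0,0,0]},{"hand":0.2,"offset":[0.1,0,-5.9],"angular":[0,0,0]},{"hand":0.2,"offset":[0.1,0,-5.9],"angular":[0,0,0]}]'

```text
time: 42.22
tool_pos: [0.6087, 0.4567, 0.0708]
tcp_rot: [-2.906, -1.192, -0.002]
wrist_force: [0.4, 0.1, -0.2]
width: 0.392
```

Emit:
drive_tool --deltas '[{"hand":0.65,"offset":[0,0,0],"angular":[0,0,0]},{"hand":0.65,"offset":[0,0,0],"angular":[0,0,0]},{"hand":0.65,"offset":[0,0,1],"angular":[0,0,0]},{"hand":0.65,"offset":[0,0,6],"angular":[0,0,0]},{"hand":0.65,"offset":[0,0,12],"angular":[0,0,0]},{"hand":0.65,"offset":[-4,-4,14],"angular":[0,0,0]},{"hand":0.65,"offset":[-8,-8,14],"angular":[0,0,0]},{"hand":0.65,"offset":[-12,-12,14],"angular":[0,0,0]}]'

```text
time: 43.22
tool_pos: [0.4875, 0.3355, 0.2115]
tcp_rot: [-2.906, -1.192, -0.004]
wrist_force: [-0.1, 0.2, 0.9]
width: 0.65
```

Emit:
drive_tool --deltas '[{"hand":0.65,"offset":[-4,-6,3],"angular":[0,0,0]},{"hand":0.65,"offset":[-8,-12,6],"angular":[0,0,0]},{"hand":0.65,"offset":[-8,-18,6],"angular":[0,0,0]},{"hand":0.65,"offset":[-8,-24,6],"angular":[0,0,0]},{"hand":0.65,"offset":[-8,-28,6],"angular":[0,0,0]},{"hand":0.65,"offset":[-8,-28,6],"angular":[0,0,0]}]'

```text
time: 43.98
tool_pos: [0.4082, 0.0527, 0.2711]
tcp_rot: [2.909, 1.18, 0.003]
wrist_force: [0.5, 0.5, 0.3]
width: 0.653
```

Run:
```python
from h import *
np.set_printoptions(precision=4,suppress=True)
s=bot.read_state();print(s['time'],s['tool_pos'],s['width'],s['wrist_force'])
t=cam('top','t15.png');d=cam('side','s15.png')
up=lambda a,w,h:cv2.resize(a,(w,h),interpolation=cv2.INTER_CUBIC)
f=t['frame'];e=cv2.convertScaleAbs(d['frame'],alpha=1.4)
A=np.hstack([up(f[175:280,145:265],400,300),up(f[150:280,265:445],400,300)])
B=np.hstack([up(e[270:390,200:360],400,300),up(e[150:270,210:370],400,300)])
cv2.imwrite('pics/z15.png',np.vstack([A,B]))
```

```text
43.975 [0.4082 0.0527 0.2711] 0.6528084377703082 [0.4545 0.496  0.3132]
```

View pics/z15.png

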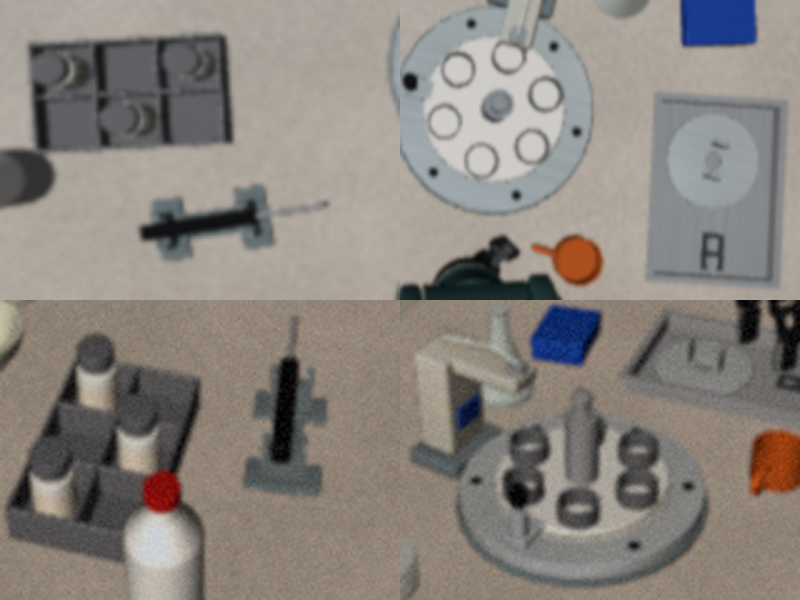

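Final picture: three bottles upright in separate cells, pick on its rest, disc and clip flat in the tray, all cups empty, plunger knob at (517,492). One numeric check of the knob height against its appearance at the start, then I hand in.

Run:
```python
from h import *
np.set_printoptions(precision=3,suppress=True)
d=load('side');A=np.array([.612,-.003])
def kn(img,a):
    K=A+.125*np.array([np.cos(np.radians(a)),np.sin(np.radians(a))]);h=proj(d,[*K,.094]);u,v=h.round().astype(int);w=14
    m=(cv2.cvtColor(img,6)[v-w:v+w,u-w:u+w]<28).astype(np.uint8);n,l,st,ce=cv2.connectedComponentsWithStats(m);i=1+np.argmax(st[1:,4])
    print('pred home',h,'seen',ce[i]+[u-w,v-w],'px/2mm',(proj(d,[*K,.094])-proj(d,[*K,.096]))[1],st[i])
kn(cv2.imread('pics/side0.png'),-165.5);kn(cv2.imread('pics/s15.png'),74.5)
```

```text
pred home [326.563 205.545] seen [326.162 205.919] px/2mm 0.5689977079740061 [11 11  6  7 37]
pred home [257.407 227.382] seen [256.239 226.761] px/2mm 0.5851139106380003 [10  6  8 14 67]
```

The blob comparison doesn't resolve 2 mm, so I'll check by touch: lower shut fingers onto the knob, whose top should be at 0.105 when home.

Emit:
drive_tool --deltas '[{"hand":0,"offset":[6,1.6,0],"angular":[0,0,0]},{"hand":0,"offset":[12,3.3,0],"angular":[0,0,0]},{"hand":0,"offset":[18,5,0],"angular":[0,0,0]},{"hand":0,"offset":[23.6,6.4,0],"angular":[0,0,0]},{"hand":0,"offset":[23.6,6.4,-5],"angular":[0,0,0]},{"hand":0,"offset":[23.6,6.4,-11],"angular":[0,0,0]},{"hand":0,"offset":[23.6,6.4,-14],"angular":[0,0,0]},{"hand":0,"offset":[23.6,6.4,-14],"angular":[0,0,0]}]'

```text
time: 45.08
tool_pos: [0.6411, 0.1226, 0.1255]
tcp_rot: [-2.903, -1.195, 0.012]
wrist_force: [0.7, -0.3, -0.1]
width: 0.003
```

Emit:
drive_tool --deltas '[{"hand":0,"offset":[0,0,-1],"angular":[0,0,0]},{"hand":0,"offset":[0,0,-1.5],"angular":[0,0,0]},{"hand":0,"offset":[0,0,-1.5],"angular":[0,0,0]},{"hand":0,"offset":[0,0,-1.5],"angular":[0,0,0]}]'

```text
time: 45.58
tool_pos: [0.6448, 0.1203, 0.1158]
tcp_rot: [2.907, 1.191, 0.002]
wrist_force: [0.7, -0.9, -0.1]
width: -0.001
```

Emit:
drive_tool --deltas '[{"hand":0,"offset":[0,0,-0.3],"angular":[0,0,0]},{"hand":0,"offset":[0,0,-0.6],"angular":[0,0,0]},{"hand":0,"offset":[0,0,-0.6],"angular":[0,0,0]}]'

```text
time: 45.95
tool_pos: [0.6438, 0.1202, 0.1082]
tcp_rot: [-2.907, -1.192, 0.001]
wrist_force: [-0.1, -0.1, 0.5]
width: 0.005
```

Emit:
drive_tool --deltas '[{"hand":0,"offset":[0,-0.2,-0.2],"angular":[0,0,0]},{"hand":0,"offset":[0,-0.2,-0.2],"angular":[0,0,0]},{"hand":0,"offset":[0,-0.2,-0.2],"angular":[0,0,0]}]'

```text
time: 46.32
tool_pos: [0.6442, 0.1183, 0.1068]
tcp_rot: [-2.907, -1.192, -0.0]
wrist_force: [0.8, -0.1, 0.2]
width: -0.002
```

Emit:
drive_tool --deltas '[{"hand":0,"offset":[0,0,-0.2],"angular":[0,0,0]},{"hand":0,"offset":[0,0,-0.2],"angular":[0,0,0]},{"hand":0,"offset":[0,0,-0.2],"angular":[0,0,0]}]'

```text
time: 46.7
tool_pos: [0.6445, 0.1184, 0.1051]
tcp_rot: [2.907, 1.192, 0.001]
wrist_force: [0.7, -0.2, 1.8]
width: -0.0
```

Contact just begins at 0.105, so the plunger is home. Retreating clear.

Emit:
drive_tool --deltas '[{"hand":0,"offset":[0,0,4],"angular":[0,0,0]},{"hand":0,"offset":[0,0,10],"angular":[0,0,0]},{"hand":0,"offset":[0,0,15],"angular":[0,0,0]},{"hand":0,"offset":[-5,-2,17],"angular":[0,0,0]},{"hand":0,"offset":[-10,-4,17],"angular":[0,0,0]},{"hand":0,"offset":[-16,-5,17],"angular":[0,0,0]},{"hand":0,"offset":[-22,-6,17],"angular":[0,0,0]},{"hand":0,"offset":[-22,-6,17],"angular":[0,0,0]}]'

```text
time: 47.7
tool_pos: [0.4198, 0.0578, 0.2737]
tcp_rot: [-2.906, -1.191, 0.003]
wrist_force: [0.9, 0.8, -0.2]
width: 0.004
```

Run:
```python
from h import *
t=cam('top');a=cv2.cvtColor(t['frame'],6);b=cv2.cvtColor(cv2.imread('pics/t15.png'),6)
for n,(x0,y0,x1,y1) in dict(crate=(148,180,220,236),pick=(180,238,250,268),tray=(370,182,445,282),wheel=(262,150,352,235)).items():
    print(n,cv2.phaseCorrelate(np.float32(b[y0:y1,x0:x1]),np.float32(a[y0:y1,x0:x1])))
print(bot.read_state()['tool_pos'],bot.read_state()['time']);print(bot.finish_job())
```

```text
crate ((-0.00912144832914663, 0.03454877940343337), 1.0016016836519595)
pick ((0.11000520345951514, 0.008452844387186076), 0.9554385646625801)
tray ((0.5561137089884838, -0.0277130345662826), 0.9228706055959066)
wheel ((-0.0027032302302529843, 0.016283054639160355), 1.0004278361944505)
[0.42246691 0.05811891 0.27462441] 47.75
the job is handed in; nothing more can be done
None
```

The carousel is stripped and emptied, and I handed the job in at about 48 s; no verdict comes back.

**What I did**
- Pulled the clip off with the pick, laid the pick back on its rest, and put the clip and disc in the tray.
- Moved bottles 3 and 2 to the crate. I numbered these two by wheel station; only three bottles were on the wheel.
- Lifted the plunger, turned the wheel -120° and let the plunger drop.
- Moved bottle 0 to the crate.

**Last checks**
- **Final pictures:** three bottles stand upright in separate cells. The pick is on its rest, the disc and clip lie flat in the tray, and all cups are empty.
- **Just before hand-in:** crate, pick and wheel had not shifted. The tray showed about 0.5 px (2 mm), which may be noise.
- **Bystanders:** when last compared, before bottle 0 went into the crate, five of the six showed under 0.5 px of movement. I did not check the flask separately.

**What failed or disagreed**
- The first grasp of the already freed clip closed above it; I repeated it lower.
- The crate shifted 1–2 cm after the first bottle went in. I re-measured it before placing the others.
- The camera check of the plunger height was inconclusive (about 1 px, 3 mm off). I checked by touch, and the knob top was at 0.105 m as expected when home.
- The first bottle was released a few millimetres above its cell floor and stayed upright.

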